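Portion walnuts from the dosing box and lock its gate

TASK

Give every small brass cup exactly one walnut from the dosing box: stand a cup under the spout, pull the slide gate open just far enough to let out one walnut, push the gate fully shut again before the next one, and stand each filled cup upright in the wooden tray. When all cups are served, with the gate fully shut, thread the red-headed locking pin through all three lock plates until its head comes up against the first plate, and leave it there. The walnuts not needed stay in the box, and the other kitchen things stay where they are.

Things in the scene. Friction and masses are not known exactly. Their poses are not given: they have to be found in the camera images.
- dosing_box: fixed wooden dosing box on the counter, 174 deep (x) x 205 wide (y) x 217 high. Origin on the counter under its front wall, in line with the cells; x level from front to back, y to the left seen from the robot, z up. Under the cells a sloped ramp brings a fallen walnut to the spout within about 2 s
- cells (a point): middle of the row of four open-topped cells along x on top of dosing_box (its axes), at x = 78, y = 0, height 185. Cells are 34 x 36 inside, walls 172 to 217 high, centred at x = 135, 97, 59, 21, y = 0 of dosing_box; each holds one walnut, lying on the gate
- spout (a point): middle of the open end of the steel spout at the front right of the box, at x = -30, y = -145 of dosing_box, 48 above the counter; 40 wide, side lips up to 70 high. Walnuts roll out towards -x
- gate (a joint): the orange slide gate under the cells, in m: 0 = fully shut (at its stop), to 0.18 as it is pulled towards the box's -x. About 2 N of friction; stays where left. It uncovers the cells from the back, 38 mm a cell: walnuts fall at about 0.034, 0.072, 0.110, 0.148. At 0.038*k + 0.008 the first k cells are open and the next walnut is well supported
- gate_handle (a point): middle of the gate's upright black handle, a block 16 (x) x 26 (y) x 42 high, from 170 to 212 above the counter; this point is 193 high, at x = -98 mm minus the gate's travel, y = 0 of dosing_box (its axes), and moves with the gate. Under it the gate's 34 wide strip, at a height of 164 to 170
- cup_spot (a point): centre of the thin black round mat (72 across) on the counter where a cup catches walnuts from the spout; at x = -66, y = -147 of dosing_box, height 0. A cup centred within about 8 mm of it catches the walnut
- lock (a point): centre of the lock, at x = -50, y = 0 of dosing_box (its axes), 190 high. Three upright plates 5 thick, 32 (x) x 40 (z), at y = -22, 0, +22, each with a square hole 15 x 15 on the lock's y line. The outer two are fixed, the middle one rides on the gate: the holes line up only with the gate shut. The pin may enter from either side
- pin: locking pin, lying on the counter: a red square head 28 x 28 x 50 long and a steel rod of 9 diameter, 64 long with a round end. Origin on the rod's axis where the rod leaves the head; x runs along the rod to its tip, the head reaches from x = -50 to 0. Lying, the axis is 14 above the counter. 60 g, nearly all of it in the head
- pin_tip (a point): tip of the pin's rod, 64 mm from the pin's origin along its x
- tray: fixed dark wooden tray, 340 (x) x 150 (y) outside, walls 5 thick and 18 high, floor 5 thick; origin at the centre of its underside on the counter. It has room for three cups side by side along x, for example at x = -100, 0, 100
- cup0: small straight brass cup (two or three of these stand on the counter), 64 outside at the rim, 62 at the foot, 45 high, wall 3.5, floor 4 thick; origin at the centre of its underside, z up. 70 g
- cup1: small straight brass cup (two or three of these stand on the counter), 64 outside at the rim, 62 at the foot, 45 high, wall 3.5, floor 4 thick; origin at the centre of its underside, z up. 70 g
- cup2: small straight brass cup (two or three of these stand on the counter), 64 outside at the rim, 62 at the foot, 45 high, wall 3.5, floor 4 thick; origin at the centre of its underside, z up. 70 g
- walnut0: walnut, a ball of 30 diameter, 12 g; origin at its centre (185 above the counter when it lies on the gate). At the start in the cell at x = 135 of dosing_box
- walnut1: walnut, a ball of 30 diameter, 12 g; origin at its centre (185 above the counter when it lies on the gate). At the start in the cell at x = 97 of dosing_box
- walnut2: walnut, a ball of 30 diameter, 12 g; origin at its centre (185 above the counter when it lies on the gate). At the start in the cell at x = 59 of dosing_box
- walnut3: walnut, a ball of 30 diameter, 12 g; origin at its centre (185 above the counter when it lies on the gate). At the start in the cell at x = 21 of dosing_box
- jar: bystander: silicone-lidded glass jar, 84 across, 135 high; origin at the centre of its underside
- dabba: bystander: round steel masala tin, 198 across, 102 high with its knob; origin at the centre of its underside
- pestle: bystander: wooden pestle lying on the counter, 150 long (x), 34 thick; origin on the counter under its middle
- shaker: bystander: pink plastic twist-top shaker, 54 across, 90 high; origin at the centre of its underside
- spoon: bystander: wooden spoon lying on the counter, 200 long (x); origin under its middle
There are look-alikes about, which are no part of the job. What is shaped like the cup0 but black or green is not meant.

How it is judged:
By the outcome, as a careful person would: the job done as asked, in the order asked, and still so for the second after the job is handed in, with the robot touching nothing.
Of cup0, cup1, cup2 only 2 to 3 are there at a start; the rules pass over those that are not, and their reading is None.
At some moment in a run one of cup0, cup1, cup2, pin may be knocked a few centimetres aside while the robot is not near it.
It also fails if it takes over 210 s, if anything falls off the work surface, if the arm or the gripper's body presses on something with over 40 N, if the wrist force passes 120 N, or if a joint passes its speed limit or range.

ROBOT

A 6-joint arm with a two-finger parallel gripper is mounted at the origin on the work surface. World frame = base frame: x ahead of the robot, y to its left, z up, the work surface at z = 0. Lengths are in m, angles in rad, forces in N, time in s.
With the tool pointing down it reaches from about 0.325 to 1 m from the base axis. Payload 5.1 kg.
Tool frame: the origin (TCP) lies between the finger pads; the fingertips stand 8 mm ahead of it and the grasp point (between the pads) lies 11 mm behind it; z points along the fingers, y is the line along which they close (so a half turn about z gives the same grasp; the last joint's range is limited). The gripper opens to 85 mm and grips with 20 to 120 N. Pads are 22 mm wide; open, the fingers measure 114 mm over their backs; the gripper's body (76 mm by 85 mm) begins 54 mm behind the grasp point. The pads swing forward as they close: fully open they stand 13 mm farther back than shut.
Start: joints at [-1.261, 0.124, 1.65, -0, 1.367, -0.083], TCP at [0.249, -0.6, 0.217] pointing down, gripper open.
Joint ranges: [-2.61, 2.61], [-1.02, 2.33], [0.03, 2.71], [-1.35, 4.49], [0.32, 2.68], [-2.91, 2.91]. Speed limits (rad/s): [2.57, 2.57, 3.14, 3.14, 3.14, 3.14].

INTERFACE

Orientations are given as a rotation vector (axis times angle).
In Python, from bench import env, optics, close_job gives the robot as it stands.
- The arm moves only by the shell command python3 -m pendant 'ROWS' [FORCE]. ROWS is JSON, a list of rows, each a list of 3 entries, a list of its own where there are three numbers: the closure in counts, from 0 (fully open) to 255 (shut), then the shift along the tool's x, y, z in cm, then the turn, a rotation vector about the tool's x, y, z in rad. A call has 1 to 20 rows; each row is the pose to reach, as a shift and turn from the pose commanded when the call began, along the tool's axes at that moment; what a row does not reach only later rows make up. A row lasts 1/8 s, in which the tool goes at most 62.5 mm and 10.7 degrees, less where a joint would pass 70% of its speed; a pose out of reach is approached as far as the arm can. A call with a gripper value outside its range is refused whole. The fingers move at their own pace and stop on an object; FORCE is the grip in N (left out, the last holds). Time passes only in rows, so rows that repeat a pose let the fingers close. It gives the time, the measured TCP pose, the force, the opening and the grip force at its end, in the units of the state.
- env.sense(): the state, without advancing time (a new reading comes with each control period).
- optics.grab_frame(name): name is "scene" or "side" or "wrist"; returns the picture (480x640x3 uint8, blue, green, red); there is no depth.
- optics.get_calibration(name): a dict with "mtx" (3x3 intrinsics, pixels), "T" (4x4, takes a point from camera to world coordinates); the wrist camera has in their place "mount" (4x4, takes a point from camera to tool coordinates, whose origin is the TCP and whose axes are the flange's). Camera axes: x right, y up, looking along -z (the intrinsics and any distortion apply to the point x, -y, -z); pixel columns grow to the right and rows downward; lengths in m; the calibration is good to about 2 mm. The wrist camera is an equidistant fisheye: a pixel r from the principal point sees the ray r / f radians off the axis. A picture is of the moment at which its call begins: read the wrist's pose just before it. get_calibration takes no time and is no camera call.
- close_job(): hands the job in; it is judged then, once.
The state is a dict: "clock": time; "qpos": joint angles; "joint_vel": joint speeds; "effort": joint torques, N m; "tool_pos": TCP position; "eef_rot": TCP orientation; "wrist_force": force on the tool from outside, world axes, zero at the start; "wrist_torque": the same for the moment, N m; "gripper_width": opening from 0.0 (shut) to 1.0 (fully open); "gripper_force": force on a finger pad.
Only numpy, scipy, OpenCV 4.12 (cv2) and the standard library are available. Lean on these libraries where they do the work, as an engineer would, in place of code of your own. Each camera call takes 0.05 s, during which the arm holds its last target. There are 200 camera calls.

## Working session

There is one attempt and no reset: what is moved stays moved. The work goes in short steps, Python scripts to look and compute and a shell command to move; the robot and the scene stay as the last step left them, time stands still between calls to the robot, and variables do not carry over. Pictures are saved under pics/ and viewed, at most 14 in all, crops included, and the job is handed in when it is done.

```bash
ls; mkdir -p pics; python3 - <<'E'
from bench import env, optics
import cv2,numpy as np
s=env.sense();print({k:np.round(v,3).tolist() for k,v in s.items()})
for n in("scene","side","wrist"):
    cv2.imwrite(f"pics/{n}0.png",optics.grab_frame(n))
    c=optics.get_calibration(n);print(n,{k:np.round(v,4).tolist() if not isinstance(v,str) else v for k,v in c.items()})
E
```

```text
pics
{'clock': 0.0, 'qpos': [-1.261, 0.125, 1.652, -0.0, 1.368, -0.083], 'joint_vel': [-0.0, -0.002, 0.001, 0.0, 0.001, -0.0], 'effort': [-0.0, -42.36, -36.545, -0.0, 0.007, 0.0], 'tool_pos': [0.249, -0.6, 0.216], 'eef_rot': [-3.079, -0.613, 0.0], 'wrist_force': [0.415, -1.24, 0.465], 'wrist_torque': [-0.011, 0.001, -0.037], 'gripper_force': 0.0, 'gripper_width': 1.002}
scene {'mtx': [[504.871, 0.0, 324.7796], [0.0, 504.871, 244.2111], [0.0, 0.0, 1.0]], 'T': [[0.094, -0.7485, 0.6564, 1.4088], [0.9956, 0.072, -0.0605, -0.1637], [-0.002, 0.6592, 0.752, 1.0861], [0.0, 0.0, 0.0, 1.0]]}
side {'mtx': [[483.5777, 0.0, 320.573], [0.0, 483.5777, 236.0917], [0.0, 0.0, 1.0]], 'T': [[-0.684, 0.4436, -0.5791, -0.3061], [-0.7293, -0.432, 0.5305, 0.7467], [-0.0148, 0.7852, 0.619, 1.0653], [0.0, 0.0, 0.0, 1.0]]}
wrist {'mtx': [[371.6483, 0.0, 309.4745], [0.0, 371.6483, 238.5624], [0.0, 0.0, 1.0]], 'mount': [[-0.0003, 0.9537, 0.3008, 0.0772], [1.0, 0.0004, -0.0, -0.0001], [-0.0001, 0.3008, -0.9537, -0.156], [0.0, 0.0, 0.0, 1.0]]}
```

View pics/scene0.png

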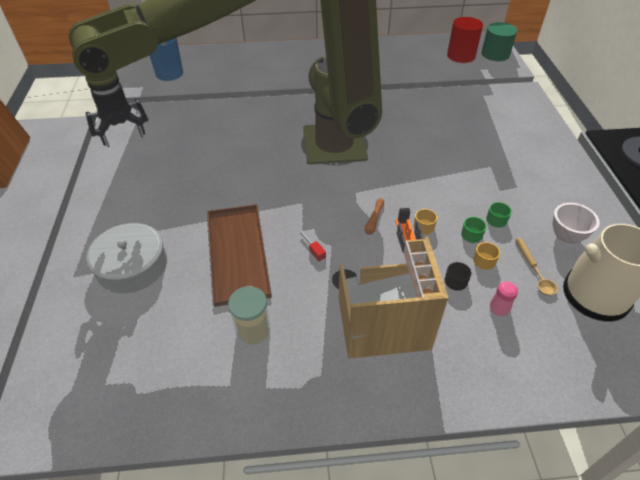

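View pics/side0.png

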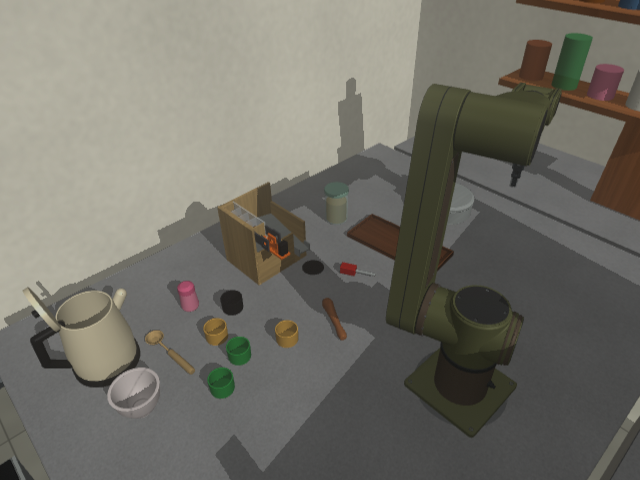

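Two brass cups are visible: scene (426,222) and (487,256), which are side (287,333) and (215,330). Things that could be mistaken for them: green cups at scene (474,230) and (499,215), the black cup at (458,276), and the spoon bowl at (547,288). The pin is at (317,249), the mat at (344,278) and the tray at (238,254). I'll check the choice in one close crop.

```bash
cat > h.py <<'E'
from bench import env, optics
import cv2,numpy as np
from scipy.spatial.transform import Rotation as R
def ray(n,uv,state=None):
    c=optics.get_calibration(n);K=c["mtx"];x=(uv[0]-K[0][2])/K[0][0];y=(uv[1]-K[1][2])/K[1][1]
    if n=="wrist":
        r=np.hypot(x,y);k=np.sin(r)/r if r>1e-9 else 1;d=np.array([x*k,-y*k,-np.cos(r)])
        s=state or env.sense();T=np.eye(4);T[:3,:3]=R.from_rotvec(s["eef_rot"]).as_matrix();T[:3,3]=s["tool_pos"];T=T@np.array(c["mount"])
    else: d=np.array([x,-y,-1.]);T=np.array(c["T"])
    d=T[:3,:3]@d;return T[:3,3],d/np.linalg.norm(d)
def plane(n,uv,z,state=None):
    o,d=ray(n,uv,state);return o+d*(z-o[2])/d[2]
def tri(uva,uvb,a="scene",b="side"):
    A=np.zeros((3,3));B=np.zeros(3);rs=[ray(a,uva),ray(b,uvb)]
    for o,d in rs: P=np.eye(3)-np.outer(d,d);A+=P;B+=P@o
    p=np.linalg.solve(A,B);return p,[round(float(np.linalg.norm((np.eye(3)-np.outer(d,d))@(p-o)))*1000,1) for o,d in rs]
def blobs(img,lo,hi,amin=30):
    m=cv2.inRange(cv2.cvtColor(img,cv2.COLOR_BGR2HSV),lo,hi)
    n,l,st,c=cv2.connectedComponentsWithStats(m)
    return [(np.round(c[i],1).tolist(),st[i].tolist()) for i in range(1,n) if st[i][4]>=amin],m
E
python3 - <<'E'
from h import *
a=cv2.imread("pics/scene0.png");b=cv2.imread("pics/side0.png")
for n,i in(("scene",a),("side",b)):
    print(n,"brass",blobs(i,(15,140,90),(28,255,255),60)[0]);print(" red",blobs(i,(0,190,90),(5,255,255),20)[0]);
    print(" orange",blobs(i,(6,215,150),(14,255,255),15)[0])
def crop(i,x,y,w,h,k): return cv2.resize(i[y:y+h,x:x+w],None,fx=k,fy=k,interpolation=cv2.INTER_CUBIC)
o=np.vstack([crop(a,290,190,220,95,3.6)[:342],crop(b,200,175,220,72,3.6)])
cv2.imwrite("pics/c1.png",cv2.resize(np.hstack([crop(a,290,190,210,170,3.0)]),None,fx=1.25,fy=1.1))
cv2.imwrite("pics/c2.png",crop(b,200,175,190,180,3.3))
E
```

```text
scene brass [([425.9, 220.3], [416, 213, 21, 13, 105]), ([486.2, 255.1], [475, 243, 25, 26, 492])]
 red [([468.6, 25.3], [454, 18, 28, 20, 353])]
 orange []
side brass [([214.9, 330.9], [204, 319, 23, 26, 430]), ([286.2, 333.5], [275, 321, 23, 26, 421])]
 red []
 orange []
```

View pics/c2.png

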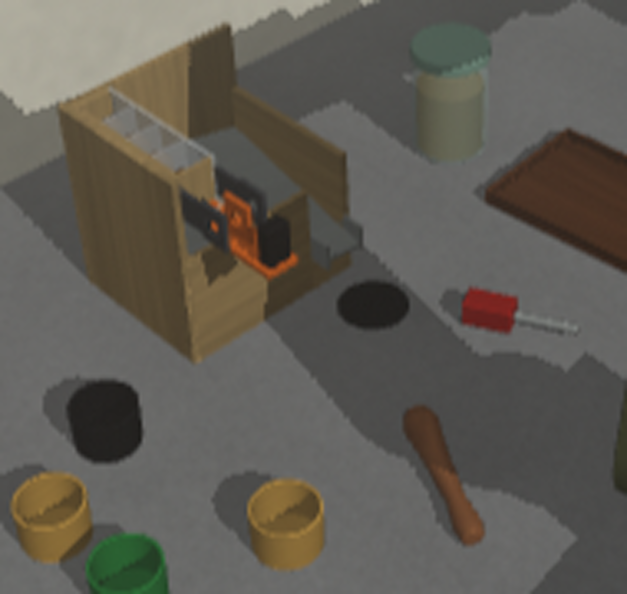

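View pics/c1.png

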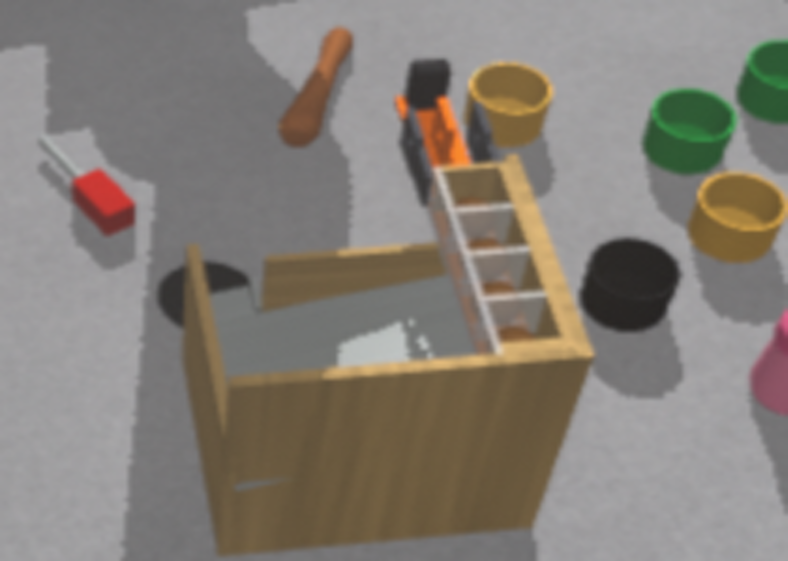

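The crop confirms two brass cups, plus green and black look-alikes. It also shows the box, handle, mat and pin clearly. Next I measure them all.

```bash
python3 - <<'E'
from h import *
S=lambda x,y:(290+x/3.75,190+y/3.3); D=lambda x,y:(200+x/3.3,175+y/3.3)
p=lambda n,v:print(n,np.round(v,4).tolist())
fl=plane("scene",S(515,157),.217);bl=plane("scene",S(593,355),.217)
p("topFL",fl);p("topBL",bl);d=bl-fl;print("len",np.linalg.norm(d),"yaw",np.degrees(np.arctan2(d[1],d[0])))
b1=plane("scene",S(220,553),0);b2=plane("scene",S(533,524),0);d=b2-b1;print("back len",np.linalg.norm(d),"yaw",np.degrees(np.arctan2(d[1],d[0]))-90);p("b1",b1);p("b2",b2)
p("FL side",plane("side",D(178,182),.217));p("BL side",plane("side",D(62,108),.217))
h1=plane("scene",S(430,67),.212);h2=plane("side",D(272,222),.212);p("handle sc",h1);p("handle sd",h2)
m=plane("side",D(373,304),0);p("mat",m)
h=(h1+h2)/2;v=h-m
print("yaw mat-handle",np.degrees(np.arctan2(v[1],v[0])-np.arctan2(147,-32)),np.hypot(*v[:2]))
# cups: rim ellipse centre z=.045
for n,u in(("side",D(288,511)),("scene",S(511,90)),("side",D(51,503)),("scene",S(739,202))):p("cup "+n,plane(n,u,.045))
for n,q in(("head/side",("side",D(490,310))),("rodstart",("side",D(515,318))),("tip",("side",D(577,329))),("tip sc",("scene",S(42,139))),("head sc",("scene",S(103,201))),("rodst sc",("scene",S(83,182)))):p(n,plane(*q,.014))
a=cv2.imread("pics/scene0.png")
for n,u in(("tray",(208,209)),("tray",(257,206)),("tray",(270,298)),("tray",(215,304))):p(n,plane("scene",u,.018))
E
```

```text
topFL [0.6526, 0.1443, 0.217]
topBL [0.8228, 0.1493, 0.217]
len 0.17033575745443577 yaw 1.6598747593108307
back len 0.2040524956172501 yaw 1.1966992385692095
b1 [0.8249, -0.0535, 0.0]
b2 [0.8207, 0.1506, 0.0]
FL side [0.642, 0.1386, 0.217]
BL side [0.809, 0.1477, 0.217]
handle sc [0.5547, 0.1113, 0.212]
handle sd [0.5465, 0.1114, 0.212]
mat [0.5874, -0.0357, 0.0]
yaw mat-handle 1.7759727882594285 0.1515711969322788
cup side [0.4094, 0.2214, 0.045]
cup scene [0.4254, 0.2201, 0.045]
cup side [0.5538, 0.3589, 0.045]
cup scene [0.5672, 0.3549, 0.045]
head/side [0.4895, -0.1017, 0.014]
rodstart [0.4645, -0.1109, 0.014]
tip [0.4121, -0.1424, 0.014]
tip sc [0.4203, -0.1409, 0.014]
head sc [0.4958, -0.1002, 0.014]
rodst sc [0.4731, -0.1134, 0.014]
tray [0.3032, -0.4132, 0.018]
tray [0.3044, -0.2669, 0.018]
tray [0.6463, -0.2355, 0.018]
tray [0.6515, -0.3756, 0.018]
```

```bash
cat >> h.py <<'E'
BO=np.array([.648,.114]);BY=np.radians(1.6)
def box(x,y): c,s=np.cos(BY),np.sin(BY);return BO+np.array([c*x-s*y,s*x+c*y])/1000
def go(p,head):
    """shift (cm) and turn (rad) to TCP p, tool down, tool x heading (deg)"""
    s=env.sense();M=R.from_rotvec(s["eef_rot"]).as_matrix()
    h=np.radians(head);x=np.array([np.cos(h),np.sin(h),0]);z=np.array([0,0,-1.]);N=np.stack([x,np.cross(z,x),z],1)
    print("t",round(s["clock"],2),"pos",np.round(s["tool_pos"],4),"shift",np.round(M.T@(np.array(p)-s["tool_pos"])*100,2).tolist(),"turn",np.round(R.from_matrix(M.T@N).as_rotvec(),3).tolist())
E
python3 - <<'E'
from h import *
go((.417,.221,.25),181.6)
print(box(-66,-147),box(-98,0),box(-50,0))
for u in((474,226),(499,211),(458,270)):print(plane("scene",u,.045))
E
```

```text
t 0.15 pos [ 0.2486 -0.6     0.216 ] shift [46.98, -69.41, -3.28] turn [-0.0, -0.002, -2.777]
[ 0.58613021 -0.03478552] [0.55003821 0.11126368] [0.59801949 0.11260392]
[0.47222514 0.34667349 0.045     ]
[0.4206812  0.43619274 0.045     ]
[0.62303401 0.25933094 0.045     ]
```

```bash
python3 -m pendant '[[0,[0,0,-3.3],[0,0,-0.15]],[0,[47,-69.4,-3.3],[0,0,-2.777]],[0,[47,-69.4,-3.3],[0,0,-2.777]],[0,[47,-69.4,-3.3],[0,0,-2.777]],[0,[47,-69.4,-3.3],[0,0,-2.777]],[0,[47,-69.4,-3.3],[0,0,-2.777]],[0,[47,-69.4,-3.3],[0,0,-2.777]],[0,[47,-69.4,-3.3],[0,0,-2.777]],[0,[47,-69.4,-3.3],[0,0,-2.777]],[0,[47,-69.4,-3.3],[0,0,-2.777]],[0,[47,-69.4,-3.3],[0,0,-2.777]],[0,[47,-69.4,-3.3],[0,0,-2.777]],[0,[47,-69.4,-3.3],[0,0,-2.777]],[0,[47,-69.4,-3.3],[0,0,-2.777]],[0,[47,-69.4,-3.3],[0,0,-2.777]],[0,[47,-69.4,-3.3],[0,0,-2.777]],[0,[47,-69.4,-3.3],[0,0,-2.777]],[0,[47,-69.4,-3.3],[0,0,-2.777]],[0,[47,-69.4,-3.3],[0,0,-2.777]],[0,[47,-69.4,-3.3],[0,0,-2.777]]]' 40
python3 - <<'E'
from h import *
s=env.sense();i=optics.grab_frame("wrist");cv2.imwrite("pics/w1.png",i)
print(np.round(s["tool_pos"],4),np.round(s["eef_rot"],3))
for c,st in blobs(i,(15,140,60),(28,255,255),200)[0]: print(c,st,np.round(plane("wrist",c,.03,s),4))
E
```

```text
clock: 2.65
tool_pos: [0.4174, 0.22, 0.2502]
eef_rot: [-0.042, 3.141, 0.0]
wrist_force: [0.3, -0.6, -0.0]
gripper_width: 0.999
gripper_force: 0.0
[0.4174 0.22   0.2502] [-0.042  3.141  0.   ]
[308.3, 179.2] [282, 171, 57, 26, 209] [0.3961 0.2184 0.03  ]
[305.4, 223.3] [281, 198, 57, 36, 412] [0.4428 0.2166 0.03  ]
[406.6, 328.4] [400, 306, 15, 42, 252] [0.5699 0.3413 0.03  ]
```

View pics/w1.png

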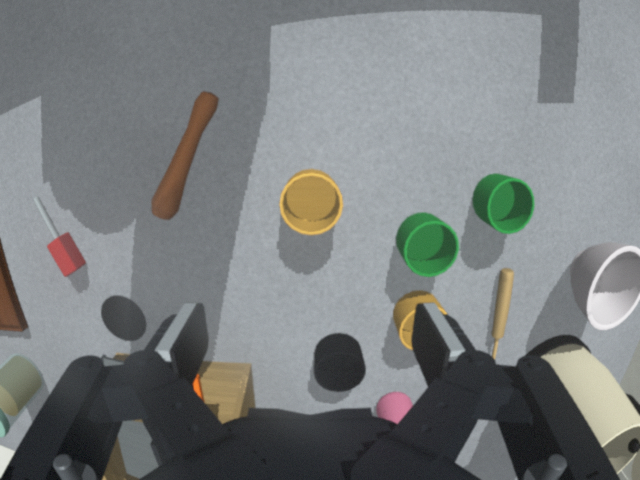

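The wrist view shows cup A's rim centred at (312,202). Cup B is at (420,320), the mat at (123,317), the pin head at (66,254) with its tip at (37,199), and the lock is hidden behind the gripper.

```bash
python3 - <<'E'
from h import *
s=env.sense()
for n,u,z in(("A",(311.5,202),.045),("mat",(123.5,317),0),("tip",(37,199),.014),("headtop",(63,246),.028),("black",(338,357),.045)):print(n,np.round(plane("wrist",u,z,s),4))
p=plane("wrist",(311.5,202),.045,s);go((p[0],p[1],.10),181.6)
E
```

```text
A [0.4166 0.2223 0.045 ]
mat [ 0.5889 -0.031   0.    ]
tip [ 0.4197 -0.1371  0.014 ]
headtop [ 0.4783 -0.0903  0.028 ]
black [0.6004 0.2589 0.045 ]
t 2.7 pos [0.4174 0.2202 0.2501] shift [0.07, 0.22, 15.01] turn [0.0, 0.0, -0.001]
```

```bash
python3 -m pendant '[[0,[0,0.2,6],[0,0,0]],[0,[0,0.2,12],[0,0,0]],[0,[0,0.2,17],[0,0,0]],[0,[0,0.2,20],[0,0,0]],[0,[0,0.2,22],[0,0,0]],[0,[0,0.2,23.1],[0,0,0]],[0,[0,0.2,23.1],[0,0,0]],[255,[0,0.2,23.1],[0,0,0]],[255,[0,0.2,23.1],[0,0,0]],[255,[0,0.2,23.1],[0,0,0]],[255,[0,0.2,23.1],[0,0,0]],[255,[0,0.2,23.1],[0,0,0]],[255,[0,0.2,23.1],[0,0,0]],[255,[0,0.2,20],[0,0,0]],[255,[0,0.2,16],[0,0,0]]]' 30
python3 - <<'E'
from h import *
p=box(-66,-147);go((p[0],p[1],.09),181.6)
E
```

```text
clock: 4.58
tool_pos: [0.4167, 0.2223, 0.0907]
eef_rot: [0.044, -3.14, 0.001]
wrist_force: [1.0, -0.6, -1.4]
gripper_width: 0.725
gripper_force: 32.9
t 4.58 pos [0.4167 0.2223 0.0907] shift [-16.21, -26.18, 0.06] turn [-0.0, -0.001, 0.0]
```

```bash
python3 -m pendant '[[255,[0,-5,0],[0,0,0]],[255,[0,-11,0],[0,0,0]],[255,[0,-17,0],[0,0,0]],[255,[0,-22,0],[0,0,0]],[255,[-4,-26.1,0],[0,0,0]],[255,[-9,-26.1,0],[0,0,0]],[255,[-14,-26.1,1],[0,0,0]],[255,[-16.2,-26.1,3],[0,0,0]],[255,[-16.2,-26.1,5.5],[0,0,0]],[255,[-16.2,-26.1,6.7],[0,0,0]],[255,[-16.2,-26.1,7.05],[0,0,0]],[255,[-16.2,-26.1,7.1],[0,0,0]],[255,[-16.2,-26.1,7.1],[0,0,0]],[0,[-16.2,-26.1,7.1],[0,0,0]],[0,[-16.2,-26.1,7.1],[0,0,0]],[0,[-16.2,-26.1,7.1],[0,0,0]],[0,[-16.2,-26.1,7.1],[0,0,0]]]' 
python3 - <<'E'
from h import *
go((.55,.111,.25),181.6)
E
```

```text
clock: 6.7
tool_pos: [0.5865, -0.0338, 0.0189]
eef_rot: [0.044, -3.141, -0.0]
wrist_force: [0.5, -0.0, -0.8]
gripper_width: 0.999
gripper_force: 0.0
t 6.7 pos [ 0.5865 -0.0338  0.0189] shift [3.25, 14.58, -23.11] turn [0.0, -0.0, 0.0]
```

```bash
python3 -m pendant '[[0,[0,0,-6],[0,0,0]],[0,[0,0,-12],[0,0,0]],[0,[1,2,-18],[0,0,0]],[0,[3.2,6,-23],[0,0,0]],[0,[3.2,11,-26],[0,0,0]],[0,[3.2,14.6,-30],[0,0,0]],[0,[3.2,14.6,-32],[0,0,0]],[0,[3.2,14.6,-32],[0,0,0]],[0,[3.2,14.6,-32],[0,0,0]]]' 
python3 - <<'E'
from h import *
s=env.sense();i=optics.grab_frame("wrist");cv2.imwrite("pics/w2.png",i);print(np.round(s["tool_pos"],4))
E
```

```text
clock: 7.82
tool_pos: [0.55, 0.1102, 0.3369]
eef_rot: [0.042, -3.138, 0.001]
wrist_force: [0.3, -0.5, -0.8]
gripper_width: 1.001
gripper_force: 0.0
[0.55   0.1102 0.3369]
```

View pics/w2.png

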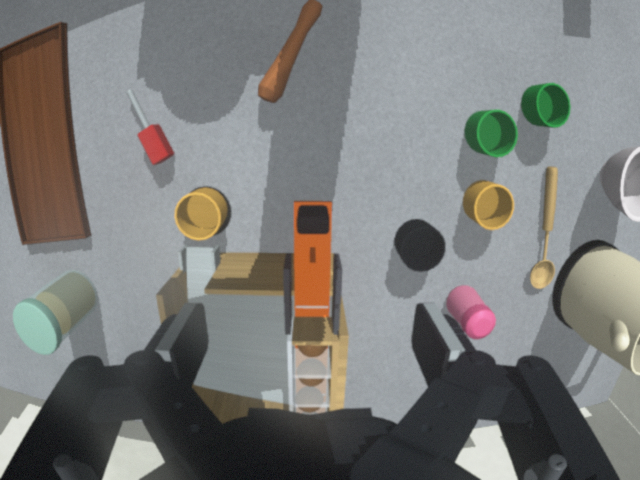

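Handle top is at about (313,220), lock plates at columns 288 and 337, and cup A sits in front of the spout at (201,213). Cup B is at (489,204).

```bash
python3 - <<'E'
from h import *
s=env.sense()
for n,u,z in(("handletop",(313,219),.212),("stripfront",(312,202),.170),("L plate top front",(288,256),.21),("R plate",(337,256),.21),("cupA rim",(202,214),.045),("cupB rim",(489,204),.045),("spoutL",(186,249),.07),("spoutR",(213,249),.07),("pin head top",(154,140),.028),("boxFL",(347,333),.217)):print(n,np.round(plane("wrist",u,z,s),4))
go((.55,.111,.182),181.6)
E
```

```text
handletop [0.5452 0.1129 0.212 ]
stripfront [0.5403 0.1123 0.17  ]
L plate top front [0.5771 0.0936 0.21  ]
R plate [0.576  0.1333 0.21  ]
cupA rim [ 0.5841 -0.0258  0.045 ]
cupB rim [0.5587 0.3497 0.045 ]
spoutL [ 0.6232 -0.0422  0.07  ]
spoutR [ 0.6221 -0.0066  0.07  ]
pin head top [ 0.4887 -0.0953  0.028 ]
boxFL [0.6446 0.1454 0.217 ]
t 7.88 pos [0.5499 0.1102 0.3365] shift [-0.07, 0.09, 15.45] turn [-0.0, -0.004, -0.001]
```

```bash
python3 -m pendant '[[0,[0,0.15,6],[0,0,0]],[0,[0,0.15,11],[0,0,0]],[0,[0,0.15,14],[0,0,0]],[0,[0,0.15,15.4],[0,0,0]],[0,[0,0.15,15.4],[0,0,0]],[255,[0,0.15,15.4],[0,0,0]],[255,[0,0.15,15.4],[0,0,0]],[255,[0,0.15,15.4],[0,0,0]],[255,[0,0.15,15.4],[0,0,0]],[255,[0,0.15,15.4],[0,0,0]],[255,[0,0.15,15.4],[0,0,0]],[255,[0,0.15,15.4],[0,0,0]],[255,[0,0.15,15.4],[0,0,0]]]' 30
```

```text
clock: 9.5
tool_pos: [0.5509, 0.1127, 0.1861]
eef_rot: [-0.044, 3.14, -0.0]
wrist_force: [-0.9, -0.2, 5.8]
gripper_width: 0.294
gripper_force: 31.6
```

```bash
python3 -m pendant '[[255,[0,0,-0.2],[0,0,0]],[255,[1.5,0,-0.2],[0,0,0]],[255,[3,0,-0.2],[0,0,0]],[255,[4,0,-0.2],[0,0,0]],[255,[4.6,0,-0.2],[0,0,0]],[255,[4.6,0,-0.2],[0,0,0]],[255,[4.6,0,-0.2],[0,0,0]],[255,[4.6,0,-0.2],[0,0,0]],[255,[4.6,0,-0.2],[0,0,0]]]'
```

```text
clock: 10.62
tool_pos: [0.504, 0.1117, 0.1863]
eef_rot: [0.044, -3.139, -0.001]
wrist_force: [-2.8, 4.1, -6.7]
gripper_width: 0.294
gripper_force: 30.3
```

```bash
python3 -m pendant '[[255,[-1.5,0,0],[0,0,0]],[255,[-3,0,0],[0,0,0]],[255,[-4,0,0],[0,0,0]],[255,[-4.6,0,0],[0,0,0]],[255,[-4.8,0,0],[0,0,0]],[255,[-5,0,0],[0,0,0]],[255,[-5,0,0],[0,0,0]],[255,[-5,0,0],[0,0,0]],[255,[-5,0,0],[0,0,0]]]'
python3 - <<'E'
from h import *
i=optics.grab_frame("side");j=optics.grab_frame("scene")
cv2.imwrite("pics/s3.png",np.hstack([cv2.resize(i[200:320,230:380],(400,320)),cv2.resize(j[190:310,330:480],(400,320))]))
E
```

```text
clock: 11.75
tool_pos: [0.5542, 0.1128, 0.1864]
eef_rot: [0.044, -3.141, 0.0]
wrist_force: [0.5, 2.7, -15.8]
gripper_width: 0.295
gripper_force: 30.3
```

View pics/s3.png

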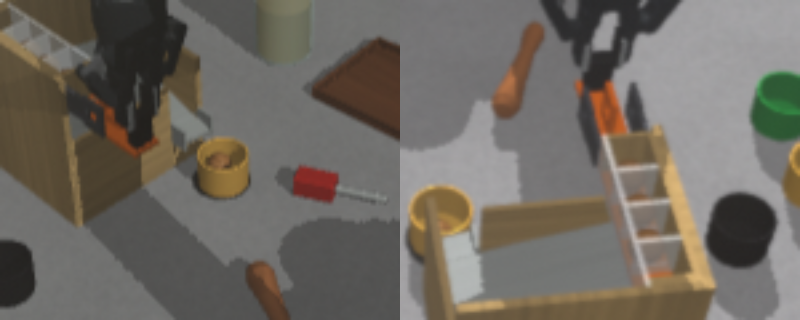

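The walnut is already in cup A. I'll push a bit further to confirm the gate is on its stop.

```bash
python3 -m pendant '[[255,[-0.3,0,-0.1],[0,0,0]],[255,[-0.5,0,-0.1],[0,0,0]],[255,[-0.5,0,-0.1],[0,0,0]],[255,[-0.5,0,-0.1],[0,0,0]],[255,[-0.5,0,-0.1],[0,0,0]]]'
```

```text
clock: 12.48
tool_pos: [0.5569, 0.1128, 0.1864]
eef_rot: [0.044, -3.134, 0.001]
wrist_force: [-7.9, 1.5, -16.5]
gripper_width: 0.291
gripper_force: 31.0
```

```bash
python3 -m pendant '[[255,[0.3,0,-0.1],[0,0,0]],[0,[0.3,0,-0.1],[0,0,0]],[0,[0.3,0,-0.1],[0,0,0]],[0,[0.3,0,-0.1],[0,0,0]],[0,[0.3,0,-0.1],[0,0,0]],[0,[0.3,0,-4],[0,0,0]],[0,[0.3,0,-9],[0,0,0]],[0,[0.3,0,-9],[0,0,0]],[0,[0.3,0,-9],[0,0,0]]]'
python3 - <<'E'
from h import *
go((.5866,-.0338,.019),181.6)
s=env.sense();i=optics.grab_frame("wrist");cv2.imwrite("pics/w4.png",i);print(np.round(s["tool_pos"],4))
bl,m=blobs(i,(15,140,60),(28,255,255),200);print(bl)
E
```

```text
clock: 13.6
tool_pos: [0.5564, 0.1129, 0.278]
eef_rot: [-0.044, 3.141, -0.0]
wrist_force: [0.3, -0.1, -0.9]
gripper_width: 0.999
gripper_force: 0.0
t 13.6 pos [0.5564 0.1129 0.278 ] shift [-2.59, -14.75, 25.91] turn [-0.0, 0.0, 0.0]
[0.5564 0.1129 0.278 ]
[([506.9, 210.0], [493, 184, 40, 52, 917]), ([195.6, 215.4], [175, 194, 32, 53, 355])]
```

```bash
python3 -m pendant '[[0,[-1,-6,0],[0,0,0]],[0,[-2.6,-12,0],[0,0,0]],[0,[-2.6,-14.75,4],[0,0,0]],[0,[-2.6,-14.75,10],[0,0,0]],[0,[-2.6,-14.75,16],[0,0,0]],[0,[-2.6,-14.75,21],[0,0,0]],[0,[-2.6,-14.75,24],[0,0,0]],[0,[-2.6,-14.75,25.9],[0,0,0]],[0,[-2.6,-14.75,25.9],[0,0,0]],[255,[-2.6,-14.75,25.9],[0,0,0]],[255,[-2.6,-14.75,25.9],[0,0,0]],[255,[-2.6,-14.75,25.9],[0,0,0]],[255,[-2.6,-14.75,25.9],[0,0,0]],[255,[-2.6,-14.75,25.9],[0,0,0]],[255,[-2.6,-14.75,24],[0,0,0]],[255,[-2.6,-14.75,20],[0,0,0]],[255,[-2.6,-14.75,16],[0,0,0]],[255,[-2.6,-14.75,14],[0,0,0]],[255,[-2.6,-14.75,14],[0,0,0]]]' 30
python3 - <<'E'
from h import *
go((.476,-.323,.026),181.6)
E
```

```text
clock: 16.02
tool_pos: [0.5878, -0.034, 0.1404]
eef_rot: [-0.044, 3.137, -0.001]
wrist_force: [-0.1, -0.1, -1.1]
gripper_width: 0.73
gripper_force: 33.0
t 16.02 pos [ 0.5878 -0.034   0.1404] shift [12.04, -28.57, 11.41] turn [-0.001, 0.004, 0.0]
```

```bash
python3 -m pendant '[[255,[3,-2,0],[0,0,0]],[255,[7,-6,0],[0,0,0]],[255,[10,-11,0],[0,0,0]],[255,[12,-16,0],[0,0,0]],[255,[12,-21,0],[0,0,0]],[255,[12,-26,0],[0,0,0]],[255,[12,-28.5,1],[0,0,0]],[255,[12,-28.5,3],[0,0,0]],[255,[12,-28.5,4],[0,0,0]],[255,[12,-28.5,4],[0,0,0]]]'
python3 - <<'E'
from h import *
s=env.sense();i=optics.grab_frame("side");j=optics.grab_frame("scene");k=optics.grab_frame("wrist");print(np.round(s["tool_pos"],4))
cv2.imwrite("pics/t5.png",np.hstack([cv2.resize(j[170:330,170:340],(380,358)),cv2.resize(k,(420,358))]))
E
```

```text
clock: 17.27
tool_pos: [0.4735, -0.32, 0.0956]
eef_rot: [0.046, -3.138, -0.005]
wrist_force: [0.4, -0.2, -0.2]
gripper_width: 0.72
gripper_force: 33.1
[ 0.4735 -0.32    0.0956]
```

View pics/t5.png

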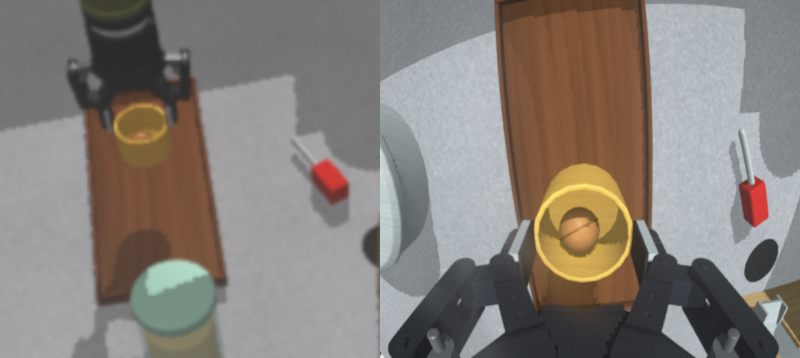

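Cup A with its walnut is centred over the tray, so I lower and release it.

```bash
python3 -m pendant '[[255,[0,0,3],[0,0,0]],[255,[0,0,5.5],[0,0,0]],[255,[0,0,6.7],[0,0,0]],[255,[0,0,7.2],[0,0,0]],[255,[0,0,7.3],[0,0,0]],[255,[0,0,7.3],[0,0,0]]]'
```

```text
clock: 18.18
tool_pos: [0.4754, -0.3225, 0.0267]
eef_rot: [-0.044, 3.14, -0.002]
wrist_force: [-1.6, 2.5, 5.6]
gripper_width: 0.726
gripper_force: 33.8
```

```bash
python3 -m pendant '[[0,[0,0,0],[0,0,0]],[0,[0,0,0],[0,0,0]],[0,[0,0,0],[0,0,0]],[0,[0,0,0],[0,0,0]],[0,[0,0,-6],[0,0,0]],[0,[0,0,-12],[0,0,0]],[0,[0,6,-18],[0,0,0]],[0,[0,12,-22],[0,0,0]],[0,[0,18,-24],[0,0,0]],[0,[0,24,-25],[0,0,0]],[0,[0,30,-25],[0,0,0]],[0,[0,36,-25],[0,0,0]],[0,[0,42,-25],[0,0,0]],[0,[-2,48,-25],[0,0,0]],[0,[-5,54,-25],[0,0,0]],[0,[-8,60,-25],[0,0,0]],[0,[-10.2,66,-23],[0,0,0]],[0,[-10.2,67.9,-22],[0,0,0]],[0,[-10.2,67.9,-22],[0,0,0]]]'
python3 - <<'E'
from h import *
s=env.sense();i=optics.grab_frame("wrist");cv2.imwrite("pics/w6.png",i);print(np.round(s["tool_pos"],4),np.round(s["eef_rot"],3))
bl,m=blobs(i,(15,120,50),(28,255,255),200);print(bl)
m=cv2.morphologyEx(m,cv2.MORPH_CLOSE,np.ones((9,9)))
for c in cv2.findContours(m,0,2)[0]:
    if cv2.contourArea(c)>800:print(cv2.fitEllipse(c),cv2.boundingRect(c))
cv2.imwrite("pics/w6c.png",i[80:400])
E
```

```text
clock: 20.55
tool_pos: [0.5564, 0.362, 0.2413]
eef_rot: [0.05, -3.136, 0.003]
wrist_force: [0.9, -0.4, 0.2]
gripper_width: 0.996
gripper_force: 0.0
[0.5564 0.362  0.2413] [ 5.000e-02 -3.136e+00  3.000e-03]
[([306.7, 209.4], [276, 177, 63, 66, 3164])]
((306.8731994628906, 209.65142822265625), (61.357975006103516, 65.01138305664062), 1.0564285516738892) (276, 177, 63, 66)
```

View pics/w6c.png

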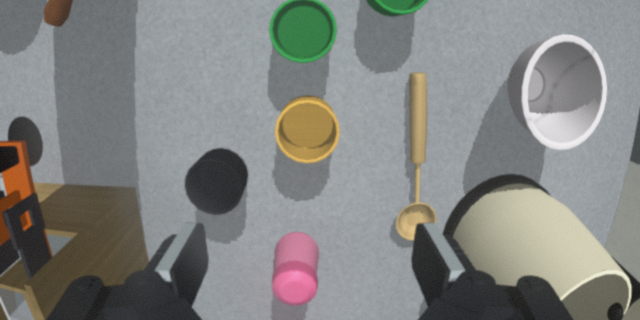

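Cup B's rim is at frame (307,209), with clear space for the fingers on both sides.

```bash
python3 - <<'E'
from h import *
s=env.sense();p=plane("wrist",(307.5,209),.045,s);print(p);go((p[0],p[1],.019),181.6)
E
```

```text
[0.56096406 0.35850866 0.045     ]
t 20.6 pos [0.5568 0.3605 0.2429] shift [-0.48, -0.17, 22.39] turn [-0.002, -0.003, 0.002]
```

```bash
python3 -m pendant '[[0,[-0.4,0,6],[0,0,0]],[0,[-0.4,0,12],[0,0,0]],[0,[-0.4,0,14],[0,0,0]],[0,[-0.4,0,14],[0,0,0]],[0,[-0.4,0,14],[0,0,0]]]'
python3 - <<'E'
from h import *
go((.561,.3585,.019),181.6)
E
```

```text
clock: 21.22
tool_pos: [0.5635, 0.3604, 0.1089]
eef_rot: [-0.044, 3.136, 0.004]
wrist_force: [0.2, 0.1, 0.9]
gripper_width: 1.002
gripper_force: 0.0
t 21.23 pos [0.5635 0.3604 0.1089] shift [0.31, -0.2, 8.99] turn [0.002, 0.005, -0.0]
```

```bash
python3 -m pendant '[[0,[0.2,-0.15,3],[0,0,0]],[0,[0.2,-0.15,6],[0,0,0]],[0,[0.2,-0.15,8],[0,0,0]],[0,[0.2,-0.15,8.6],[0,0,0]],[0,[0.2,-0.15,8.6],[0,0,0]],[255,[0.2,-0.15,8.6],[0,0,0]],[255,[0.2,-0.15,8.6],[0,0,0]],[255,[0.2,-0.15,8.6],[0,0,0]],[255,[0.2,-0.15,8.6],[0,0,0]],[255,[0.2,-0.15,8.6],[0,0,0]],[255,[0.2,-0.15,8.6],[0,0,0]]]' 30
python3 - <<'E'
from h import *
go((.5866,-.0338,.019),181.6)
E
```

```text
clock: 22.6
tool_pos: [0.5607, 0.3588, 0.0215]
eef_rot: [-0.044, 3.139, 0.002]
wrist_force: [-1.5, -0.5, 5.2]
gripper_width: 0.729
gripper_force: 31.5
t 22.6 pos [0.5607 0.3588 0.0215] shift [-1.48, -39.31, 0.2] turn [0.001, 0.003, 0.0]
```

```bash
python3 -m pendant '[[255,[0,0,-4],[0,0,0]],[255,[0,0,-8],[0,0,0]],[255,[5,-1,-8],[0,0,0]],[255,[10,-4,-8],[0,0,0]],[255,[13,-9,-8],[0,0,0]],[255,[14,-15,-8],[0,0,0]],[255,[14,-21,-8],[0,0,0]],[255,[14,-27,-8],[0,0,0]],[255,[14,-33,-8],[0,0,0]],[255,[13,-38,-8],[0,0,0]],[255,[9,-39.3,-8],[0,0,0]],[255,[4,-39.3,-8],[0,0,0]],[255,[0,-39.3,-7.5],[0,0,0]],[255,[-1.5,-39.3,-6],[0,0,0]],[255,[-1.5,-39.3,-6],[0,0,0]],[255,[-1.5,-39.3,-6],[0,0,0]]]'
python3 - <<'E'
from h import *
go((.5866,-.0338,.021),181.6)
E
```

```text
clock: 24.6
tool_pos: [0.5852, -0.0343, 0.0794]
eef_rot: [0.044, -3.141, 0.0]
wrist_force: [-0.0, -0.0, -0.7]
gripper_width: 0.725
gripper_force: 33.1
t 24.6 pos [ 0.5852 -0.0343  0.0794] shift [-0.14, 0.04, 5.84] turn [-0.0, -0.0, 0.0]
```

Place it, then rise, and move over the handle (now at x≈.555, y .112).

```bash
python3 -m pendant '[[255,[-0.1,0,3],[0,0,0]],[255,[-0.1,0,5],[0,0,0]],[255,[-0.1,0,5.8],[0,0,0]],[255,[-0.1,0,5.9],[0,0,0]],[0,[-0.1,0,5.9],[0,0,0]],[0,[-0.1,0,5.9],[0,0,0]],[0,[-0.1,0,5.9],[0,0,0]],[0,[-0.1,0,5.9],[0,0,0]],[0,[-0.1,0,0],[0,0,0]],[0,[-0.1,0,-6],[0,0,0]],[0,[-0.1,2,-12],[0,0,0]],[0,[2,6,-17],[0,0,0]],[0,[3,11,-20],[0,0,0]],[0,[3,14.6,-20],[0,0,0]],[0,[3,14.6,-20],[0,0,0]],[0,[3,14.6,-20],[0,0,0]]]'
python3 - <<'E'
from h import *
go((.555,.1128,.186),181.6)
s=env.sense();i=optics.grab_frame("wrist");cv2.imwrite("pics/w7.png",i);print(np.round(s["tool_pos"],4))
print(blobs(i,(15,140,60),(28,255,255),200)[0])
E
```

```text
clock: 26.6
tool_pos: [0.5513, 0.1104, 0.2783]
eef_rot: [0.045, -3.14, 0.001]
wrist_force: [0.3, 0.2, 0.1]
gripper_width: 0.995
gripper_force: 0.0
t 26.6 pos [0.5513 0.1104 0.2783] shift [-0.39, 0.23, 9.23] turn [-0.001, -0.001, 0.0]
[0.5513 0.1104 0.2783]
[([10.3, 140.6], [0, 121, 27, 47, 817]), ([196.5, 219.9], [175, 198, 34, 51, 359])]
```

```bash
python3 -m pendant '[[0,[-0.3,0.2,5],[0,0,0]],[0,[-0.3,0.2,8],[0,0,0]],[0,[-0.3,0.2,9.1],[0,0,0]],[0,[-0.3,0.2,9.1],[0,0,0]],[255,[-0.3,0.2,9.1],[0,0,0]],[255,[-0.3,0.2,9.1],[0,0,0]],[255,[-0.3,0.2,9.1],[0,0,0]],[255,[-0.3,0.2,9.1],[0,0,0]],[255,[-0.3,0.2,9.1],[0,0,0]],[255,[-0.3,0.2,9.1],[0,0,0]],[255,[-0.3,0.2,9.1],[0,0,0]],[255,[-0.3,0.2,9.1],[0,0,0]]]' 30
```

```text
clock: 28.15
tool_pos: [0.5548, 0.1128, 0.189]
eef_rot: [-0.044, 3.14, -0.0]
wrist_force: [-1.7, -0.8, 5.3]
gripper_width: 0.288
gripper_force: 30.9
```

```bash
python3 -m pendant '[[255,[1.5,0,0],[0,0,0]],[255,[3,0,0],[0,0,0]],[255,[4.5,0,0],[0,0,0]],[255,[6,0,0],[0,0,0]],[255,[7.2,0,0],[0,0,0]],[255,[8,0,0],[0,0,0]],[255,[8.4,0,0],[0,0,0]],[255,[8.4,0,0],[0,0,0]],[255,[8.4,0,0],[0,0,0]],[255,[8.4,0,0],[0,0,0]]]'
```

```text
clock: 29.4
tool_pos: [0.4697, 0.1111, 0.189]
eef_rot: [-0.045, 3.141, 0.002]
wrist_force: [-0.5, 1.9, 7.7]
gripper_width: 0.29
gripper_force: 31.1
```

```bash
python3 -m pendant '[[255,[-1.5,0,0],[0,0,0]],[255,[-3,0,0],[0,0,0]],[255,[-4.5,0,0],[0,0,0]],[255,[-6,0,0],[0,0,0]],[255,[-7.3,0,0],[0,0,0]],[255,[-8.1,0,0],[0,0,0]],[255,[-8.5,0,0],[0,0,0]],[255,[-8.8,0,0],[0,0,0]],[255,[-9,0,0],[0,0,0]],[255,[-9,0,0],[0,0,0]],[255,[-9,0,0],[0,0,0]],[255,[-9,0,0],[0,0,0]]]'
python3 - <<'E'
from h import *
i=optics.grab_frame("side");j=optics.grab_frame("scene")
cv2.imwrite("pics/s8.png",np.hstack([cv2.resize(i[200:320,230:380],(400,320)),cv2.resize(j[190:310,330:480],(400,320))]))
E
```

```text
clock: 30.9
tool_pos: [0.5562, 0.1129, 0.189]
eef_rot: [0.045, -3.132, 0.001]
wrist_force: [-12.7, -1.6, 13.2]
gripper_width: 0.295
gripper_force: 31.7
```

View pics/s8.png

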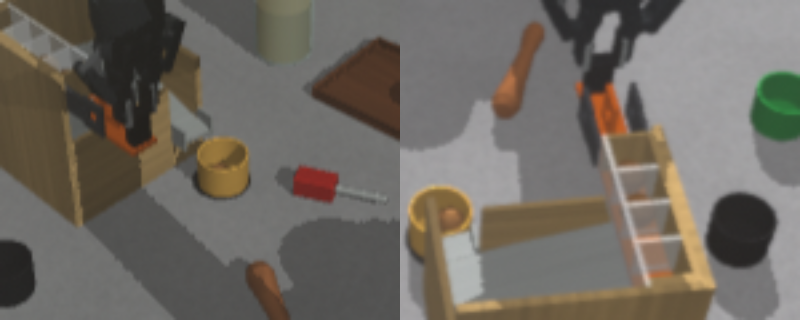

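Cup B has its walnut and the gate is on its stop at 12.7 N. Next I carry cup B to the tray.

```bash
python3 -m pendant '[[255,[0.3,0,0],[0,0,0]],[0,[0.3,0,0],[0,0,0]],[0,[0.3,0,0],[0,0,0]],[0,[0.3,0,0],[0,0,0]],[0,[0.3,0,0],[0,0,0]],[0,[0.3,0,-4],[0,0,0]],[0,[0.3,0,-9],[0,0,0]],[0,[0.3,0,-9],[0,0,0]],[0,[0.3,0,-9],[0,0,0]]]'
python3 - <<'E'
from h import *
go((.5866,-.0338,.021),181.6)
E
```

```text
clock: 32.12
tool_pos: [0.5573, 0.113, 0.2776]
eef_rot: [0.044, -3.141, 0.0]
wrist_force: [-0.1, -0.3, -1.2]
gripper_width: 1.0
gripper_force: 0.0
t 32.12 pos [0.5573 0.113  0.2776] shift [-2.53, -14.75, 25.65] turn [-0.0, -0.001, 0.0]
```

```bash
python3 -m pendant '[[0,[-1,-6,0],[0,0,0]],[0,[-2.5,-12,0],[0,0,0]],[0,[-2.5,-14.75,4],[0,0,0]],[0,[-2.5,-14.75,10],[0,0,0]],[0,[-2.5,-14.75,16],[0,0,0]],[0,[-2.5,-14.75,21],[0,0,0]],[0,[-2.5,-14.75,24],[0,0,0]],[0,[-2.5,-14.75,25.7],[0,0,0]],[0,[-2.5,-14.75,25.7],[0,0,0]],[255,[-2.5,-14.75,25.7],[0,0,0]],[255,[-2.5,-14.75,25.7],[0,0,0]],[255,[-2.5,-14.75,25.7],[0,0,0]],[255,[-2.5,-14.75,25.7],[0,0,0]],[255,[-2.5,-14.75,25.7],[0,0,0]],[255,[-2.5,-14.75,24],[0,0,0]],[255,[-2.5,-14.75,20],[0,0,0]],[255,[-2.5,-14.75,16],[0,0,0]],[255,[-2.5,-14.75,14],[0,0,0]],[255,[-2.5,-14.75,14],[0,0,0]]]' 30
python3 - <<'E'
from h import *
go((.376,-.332,.026),181.6)
s=env.sense();print(s["clock"]);i=optics.grab_frame("scene");cv2.imwrite("pics/x.png",i)
print(blobs(i,(15,140,60),(28,255,255),60)[0])
E
```

```text
clock: 34.5
tool_pos: [0.5879, -0.0339, 0.1404]
eef_rot: [-0.044, 3.137, -0.001]
wrist_force: [-0.1, -0.7, -1.7]
gripper_width: 0.713
gripper_force: 32.8
t 34.5 pos [ 0.5879 -0.0339  0.1404] shift [22.07, -29.19, 11.37] turn [-0.001, 0.004, 0.0]
34.5
[([346.0, 239.7], [335, 230, 24, 22, 309]), ([235.9, 242.8], [224, 234, 24, 20, 328])]
```

```bash
python3 -m pendant '[[255,[4,-2,0],[0,0,0]],[255,[9,-5,0],[0,0,0]],[255,[14,-9,0],[0,0,0]],[255,[18,-13,0],[0,0,0]],[255,[21,-18,0],[0,0,0]],[255,[22,-23,0],[0,0,0]],[255,[22,-27,0],[0,0,0]],[255,[22,-29.2,1],[0,0,0]],[255,[22,-29.2,5],[0,0,0]],[255,[22,-29.2,8],[0,0,0]],[255,[22,-29.2,8],[0,0,0]],[255,[22,-29.2,8],[0,0,0]]]'
python3 - <<'E'
from h import *
go((.376,-.332,.026),181.6)
k=optics.grab_frame("wrist");cv2.imwrite("pics/w9.png",cv2.resize(k,(480,360)))
E
```

```text
clock: 36.05
tool_pos: [0.3749, -0.3318, 0.058]
eef_rot: [0.044, -3.141, -0.001]
wrist_force: [-0.0, -0.5, 0.3]
gripper_width: 0.718
gripper_force: 33.0
t 36.05 pos [ 0.3749 -0.3318  0.058 ] shift [-0.11, -0.03, 3.2] turn [0.0, -0.0, 0.0]
```

View pics/w9.png

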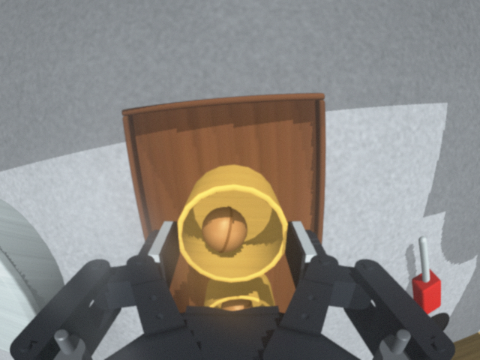

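Cup B is well inside the tray and clear of A. I lower and release it, then go above the pin.

```bash
python3 -m pendant '[[255,[-0.1,0,2],[0,0,0]],[255,[-0.1,0,3],[0,0,0]],[255,[-0.1,0,3.3],[0,0,0]],[255,[-0.1,0,3.3],[0,0,0]],[0,[-0.1,0,3.3],[0,0,0]],[0,[-0.1,0,3.3],[0,0,0]],[0,[-0.1,0,3.3],[0,0,0]],[0,[-0.1,0,3.3],[0,0,0]],[0,[-0.1,0,-3],[0,0,0]],[0,[-0.1,0,-9],[0,0,0]],[0,[-0.1,0,-15],[0,0,0]]]'
python3 - <<'E'
from h import *
go((.488,-.098,.20),30)
E
```

```text
clock: 37.48
tool_pos: [0.3756, -0.3316, 0.2097]
eef_rot: [0.044, -3.141, -0.0]
wrist_force: [0.8, -1.5, 0.4]
gripper_width: 0.998
gripper_force: 0.0
t 37.48 pos [ 0.3756 -0.3316  0.2097] shift [-11.89, 23.03, 0.98] turn [-0.0, -0.0, 2.646]
```

```bash
python3 -m pendant '[[0,[-11.9,23,0],[0,0,2.646]],[0,[-11.9,23,0],[0,0,2.646]],[0,[-11.9,23,0],[0,0,2.646]],[0,[-11.9,23,0],[0,0,2.646]],[0,[-11.9,23,0],[0,0,2.646]],[0,[-11.9,23,0],[0,0,2.646]],[0,[-11.9,23,0],[0,0,2.646]],[0,[-11.9,23,0],[0,0,2.646]],[0,[-11.9,23,0],[0,0,2.646]],[0,[-11.9,23,0],[0,0,2.646]],[0,[-11.9,23,0],[0,0,2.646]],[0,[-11.9,23,0],[0,0,2.646]],[0,[-11.9,23,0],[0,0,2.646]],[0,[-11.9,23,0],[0,0,2.646]],[0,[-11.9,23,0],[0,0,2.646]],[0,[-11.9,23,0],[0,0,2.646]],[0,[-11.9,23,0],[0,0,2.646]]]'
python3 - <<'E'
from h import *
s=env.sense();i=optics.grab_frame("wrist");cv2.imwrite("pics/w10.png",i);print(np.round(s["tool_pos"],4),np.round(s["eef_rot"],3))
bl,m=blobs(i,(0,150,60),(6,255,255),200)
m2=cv2.inRange(cv2.cvtColor(i,cv2.COLOR_BGR2HSV),(174,150,60),(180,255,255))|m
for c in cv2.findContours(m2,0,2)[0]:
    if cv2.contourArea(c)>200:print(cv2.minAreaRect(c))
cv2.imwrite("pics/w10c.png",i[60:400,120:520])
E
```

```text
clock: 39.6
tool_pos: [0.4883, -0.0986, 0.2079]
eef_rot: [-3.034, -0.816, 0.0]
wrist_force: [0.7, -0.8, -1.2]
gripper_width: 0.999
gripper_force: 0.0
[ 0.4883 -0.0986  0.2079] [-3.034 -0.816  0.   ]
((314.11016845703125, 202.08419799804688), (27.56630516052246, 50.19968795776367), 1.8476102352142334)
```

View pics/w10c.png

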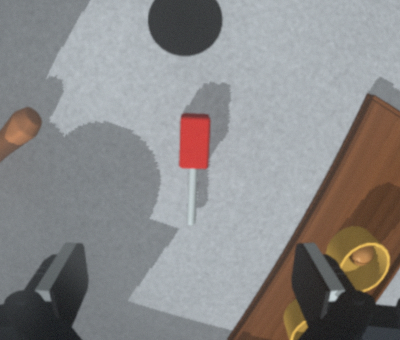

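The pin head is at (314,202) and its rod tip at (312,285), almost aligned with the tool x axis.

```bash
python3 - <<'E'
from h import *
s=env.sense()
t=plane("wrist",(312,285),.014,s);r=plane("wrist",(313.5,228),.014,s);
h=plane("wrist",(313,201),.026,s);print(t,r,h)
a=np.degrees(np.arctan2(*(r-t)[[1,0]]));b=np.degrees(np.arctan2(*(h-t)[[1,0]]));print(a,b,np.linalg.norm(r-t))
u=np.array([np.cos(np.radians(b)),np.sin(np.radians(b)),0]);c=t+u*.089;print("head c",c)
go((c[0],c[1],.05),b)
E
```

```text
[ 0.41730895 -0.14257604  0.014     ] [ 0.47091152 -0.11308745  0.014     ] [ 0.49607169 -0.09774714  0.026     ]
28.816683820337666 29.646965702707487 0.06117852464840215
head c [ 0.49465794 -0.09855179  0.014     ]
t 39.65 pos [ 0.4883 -0.0986  0.208 ] shift [0.55, 0.32, 15.8] turn [-0.0, 0.0, 0.008]
```

```bash
python3 -m pendant '[[0,[0.5,0.3,6],[0,0,0]],[0,[0.5,0.3,12],[0,0,0]],[0,[0.5,0.3,16],[0,0,0]],[0,[0.5,0.3,18.5],[0,0,0]],[0,[0.5,0.3,19.5],[0,0,0]],[0,[0.5,0.3,19.6],[0,0,0]],[255,[0.5,0.3,19.6],[0,0,0]],[255,[0.5,0.3,19.6],[0,0,0]],[255,[0.5,0.3,19.6],[0,0,0]],[255,[0.5,0.3,19.6],[0,0,0]],[255,[0.5,0.3,19.6],[0,0,0]],[255,[0.5,0.3,19.6],[0,0,0]],[255,[0.5,0.3,19.6],[0,0,0]],[255,[0.5,0.3,19.6],[0,0,0]]]' 50
```

```text
clock: 41.4
tool_pos: [0.4972, -0.1008, 0.018]
eef_rot: [3.029, 0.814, 0.004]
wrist_force: [-10.9, -1.0, 28.5]
gripper_width: 0.073
gripper_force: 47.4
```

The opening reads 6 mm, so the head isn't between the pads. I open and look.

```bash
python3 -m pendant '[[0,[0,0,-0.5],[0,0,0]],[0,[0,0,-0.5],[0,0,0]],[0,[0,0,-0.5],[0,0,0]],[0,[0,0,-0.5],[0,0,0]],[0,[0,0,-0.5],[0,0,0]],[0,[0,0,-6],[0,0,0]],[0,[0,0,-12],[0,0,0]],[0,[0,0,-18],[0,0,0]],[0,[0,0,-19],[0,0,0]],[0,[0,0,-19],[0,0,0]]]' 
python3 - <<'E'
from h import *
s=env.sense();i=optics.grab_frame("wrist");cv2.imwrite("pics/w11.png",i);print(np.round(s["tool_pos"],4),np.round(s["eef_rot"],3))
cv2.imwrite("pics/w11c.png",i[:,60:560])
E
```

```text
clock: 42.65
tool_pos: [0.4945, -0.0987, 0.2024]
eef_rot: [3.034, 0.813, 0.002]
wrist_force: [0.4, -0.2, -0.2]
gripper_width: 0.998
gripper_force: 0.0
[ 0.4945 -0.0987  0.2024] [3.034e+00 8.130e-01 2.000e-03]
```

View pics/w11c.png

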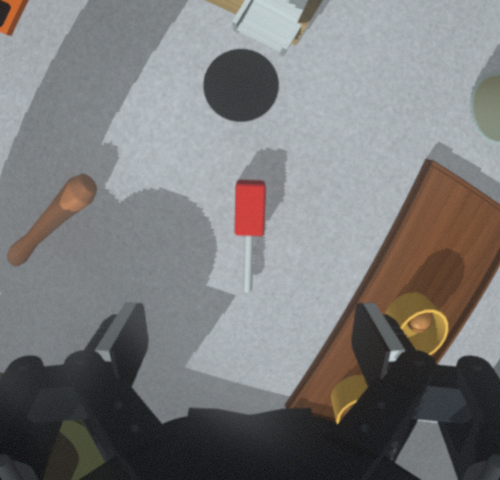

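```bash
python3 - <<'E'
from h import *
s=env.sense();i=cv2.imread("pics/w11.png")
h_=cv2.cvtColor(i,cv2.COLOR_BGR2HSV);m=cv2.inRange(h_,(0,150,60),(6,255,255))|cv2.inRange(h_,(174,150,60),(180,255,255))
for c in cv2.findContours(m,0,2)[0]:
    if cv2.contourArea(c)>200:print(cv2.minAreaRect(c))
t=plane("wrist",(308,291),.014,s);r=plane("wrist",(308.5,236),.014,s);h=plane("wrist",(310.5,207),.026,s);print(t,r,h)
j=optics.grab_frame("side");cv2.imwrite("pics/side11.png",j)
hh=cv2.cvtColor(j,cv2.COLOR_BGR2HSV);m=cv2.inRange(hh,(0,150,60),(6,255,255))|cv2.inRange(hh,(174,150,60),(180,255,255))
n,l,st,c=cv2.connectedComponentsWithStats(m);print([(c[k],st[k]) for k in range(1,n) if st[k][4]>40])
j=cv2.imread("pics/side0.png");hh=cv2.cvtColor(j,cv2.COLOR_BGR2HSV);m=cv2.inRange(hh,(0,150,60),(6,255,255))|cv2.inRange(hh,(174,150,60),(180,255,255))
n,l,st,c=cv2.connectedComponentsWithStats(m);print([(c[k],st[k]) for k in range(1,n) if st[k][4]>40])
E
```

```text
((310.0, 209.0), (50.0, 28.0), 90.0)
[ 0.41713055 -0.14045822  0.014     ] [ 0.46821459 -0.11162409  0.014     ] [ 0.49632019 -0.09758296  0.026     ]
[(array([347.52531646, 268.63291139]), array([340, 263,  17,  13, 158], dtype=int32))]
[(array([347.5       , 268.49367089]), array([340, 263,  17,  12, 158], dtype=int32))]
```

The pin is where it was, but now turned 1.8° parallel to the pads, so they squeezed the head too high and slid off over the top. I'll go lower and watch the force.

```bash
python3 -m pendant '[[0,[0.1,0,6],[0,0,0]],[0,[0.1,0,12],[0,0,0]],[0,[0.1,0,16],[0,0,0]],[0,[0.1,0,18],[0,0,0]],[0,[0.1,0,19],[0,0,0]],[0,[0.1,0,19.4],[0,0,0]],[0,[0.1,0,19.5],[0,0,0]],[0,[0.1,0,19.5],[0,0,0]],[0,[0.1,0,19.5],[0,0,0]]]' 25
```

```text
clock: 43.88
tool_pos: [0.4957, -0.0983, 0.0079]
eef_rot: [3.034, 0.813, 0.002]
wrist_force: [-0.0, -0.5, 0.3]
gripper_width: 0.999
gripper_force: 0.0
```

```bash
python3 -m pendant '[[150,[0,0,0],[0,0,0]],[150,[0,0,0],[0,0,0]],[150,[0,0,0],[0,0,0]],[150,[0,0,0],[0,0,0]],[150,[0,0,0],[0,0,0]]]' 25; python3 -m pendant '[[180,[0,0,0],[0,0,0]],[180,[0,0,0],[0,0,0]],[180,[0,0,0],[0,0,0]],[180,[0,0,0],[0,0,0]]]' 25
```

```text
clock: 44.5
tool_pos: [0.495, -0.0982, 0.007]
eef_rot: [-3.034, -0.813, 0.0]
wrist_force: [-0.5, -0.2, 0.6]
gripper_width: 0.409
gripper_force: 0.0
clock: 45.0
tool_pos: [0.4953, -0.0982, 0.0072]
eef_rot: [3.034, 0.813, 0.001]
wrist_force: [-0.8, -0.9, 1.7]
gripper_width: 0.315
gripper_force: 24.9
```

```bash
python3 -m pendant '[[200,[0,0,0],[0,0,0]],[200,[0,0,-0.5],[0,0,0]],[200,[0,0,-2],[0,0,0]],[200,[0,0,-5],[0,0,0]],[200,[0,0,-10],[0,0,0]],[200,[0,0,-16],[0,0,0]],[200,[0,0,-16],[0,0,0]],[200,[0,0,-16],[0,0,0]]]' 30
python3 - <<'E'
from h import *
s=env.sense();i=optics.grab_frame("wrist");j=optics.grab_frame("side");print(np.round(s["tool_pos"],4))
cv2.imwrite("pics/p12.png",np.hstack([i[200:440,200:420],cv2.resize(j[160:310,280:430],(240,240))]))
E
```

```text
clock: 46.0
tool_pos: [0.4948, -0.0981, 0.1673]
eef_rot: [3.034, 0.813, 0.001]
wrist_force: [-0.1, -0.4, -1.6]
gripper_width: 0.313
gripper_force: 29.6
[ 0.4948 -0.0981  0.1673]
```

View pics/p12.png

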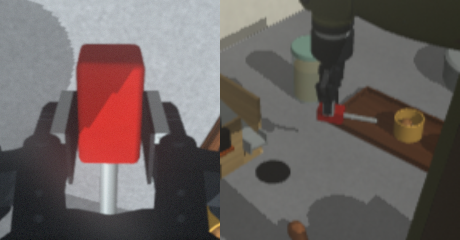

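```bash
python3 - <<'E'
from h import *
go((.598,.037,.28),91.6)
E
```

```text
t 46.1 pos [ 0.4938 -0.0978  0.1652] shift [15.74, -6.49, -11.5] turn [-0.004, 0.001, -1.075]
```

The pin is held level, its rod in line with the tool x axis, axis 7 mm above the TCP. I have used all my views, so from here I measure numerically. I put the camera straight above the lock.

```bash
python3 -m pendant '[[200,[0,0,-6],[0,0,-0.1]],[200,[0,0,-11.5],[0,0,-0.25]],[200,[3,-1.5,-11.5],[0,0,-0.4]],[200,[7,-3,-11.5],[0,0,-0.55]],[200,[11,-5,-11.5],[0,0,-0.7]],[200,[15.7,-6.5,-11.5],[0,0,-0.85]],[200,[15.7,-6.5,-11.5],[0,0,-1.075]],[200,[15.7,-6.5,-11.5],[0,0,-1.075]],[200,[15.7,-6.5,-11.5],[0,0,-1.075]],[200,[15.7,-6.5,-11.5],[0,0,-1.075]],[200,[15.7,-6.5,-11.5],[0,0,-1.075]]]'
python3 - <<'E'
from h import *
s=env.sense();i=optics.grab_frame("wrist");cv2.imwrite("pics/w13.png",i);print(np.round(s["tool_pos"],4),np.round(s["eef_rot"],3))
import json;json.dump({k:np.array(s[k]).tolist() for k in("tool_pos","eef_rot")},open("s13.json","w"))
h=cv2.cvtColor(i,cv2.COLOR_BGR2HSV)
o=cv2.inRange(h,(4,170,60),(13,255,255));d=cv2.inRange(h,(0,0,0),(180,120,75))
g=i.max(2)
# compact class map 3px cells: O orange, # dark, w wood, . other
w=cv2.inRange(h,(10,60,60),(25,170,255))
for r in range(60,196,4):
    print(r,"".join("O" if o[r,c] else "#" if d[r,c] else "w" if w[r,c] else "." for c in range(190,440,3)))
E
```

```text
clock: 47.48
tool_pos: [0.5983, 0.0365, 0.2816]
eef_rot: [-2.19, -2.251, 0.001]
wrist_force: [0.4, 0.3, 0.4]
gripper_width: 0.311
gripper_force: 30.0
[0.5983 0.0365 0.2816] [-2.190e+00 -2.251e+00  1.000e-03]
60 ....................................................................................
64 ....................................................................................
68 ....................................................................................
72 ....................................................................................
76 .....................................................................wwwww..........
80 ...................................................................wwwwwwwwwwwwwwwww
84 .................................................................wwwwwwwwwwwwwwwwwww
88 .................................................................wwwwwwwwwwwwwwwwwww
92 ........................................................................wwwwwwwwwwww
96 .......................................#..........###.######.#.#.......wwwwwwwwwwwww
100 ........
[... 1423 characters left out ...]
.............................................................................
168 .......................................................wwwwwwww.....................
172 .......................................................wwwwwwww.....................
176 .......................................................wwwwwwww.....................
180 .......................................................wwwwwwww.....................
184 .......................................................wwwwwwww.....................
188 .......................................................wwwwwwww.....................
192 .......................................................wwwwwwww.....................
```

```bash
python3 - <<'E'
import cv2,numpy as np
i=cv2.imread("pics/w13.png");h=cv2.cvtColor(i,cv2.COLOR_BGR2HSV)
for n,k in(("V",2),("S",1)):
    print(n,"    ",*[f"{c:3d}" for c in range(268,400,5)])
    for r in [*range(82,104,2),*range(146,168,2)]+([125] if n=="V" else []): print(r,"".join(f"{h[r,c,k]:4d}" for c in range(268,400,5)))
E
```

```text
V      268 273 278 283 288 293 298 303 308 313 318 323 328 333 338 343 348 353 358 363 368 373 378 383 388 393 398
82  182 185 185 187 188 186 186 191 186 186 188 189 186 188 188 194 185 182 196 186 191 187 181 174 162 161 197
84  182 187 186 189 181 188 174 173 174 175 177 187 179 185 187 183 187 184 186 188 184 186 184 165 164 161 198
86  183 189 186 190 180 183 112 107 111 108 106 111 119 120 126 136 142 167 167 180 174 180 168 165 164 163 195
88  186 190 185 185 180 186 105  95  97  92  89  93  96  94  92 115 115 104 119 126 127 128 128 139 147 154 148
90  187 187 187 187 183 191 104  93  95  93  92  89  91  93  93  96  97  91  93 116 115 115 114 118 114 113  93
92  186 188 185 186 184 188 101  92  91  90  89  87  87  93  88  90  92  91  92 101 107 113 113 114 114 112 107
94  183 187 189 190 184 184 102  74  75  79  80  78  80  78  75  78  80  82  82  87  90  95  98 100 105 108 116
96  183 187 187 186 189 189 131  82  77  80  82  78  85  80  70  74  72  75  73  71  72  73  73  78  80  83 106
98  177 178 169 187 189 187 178 155 153 151 151 154 143 131 130 129 137 130 105  98  95  
[... 3496 characters left out ...]
60  36   3   5  15  21
156   10   7   7   9   7   6  11  18  22  22  18  27  25  19  25  23  23  19  31  16  23  24  24  24  10   5  11
158   10  10  12   7   5   9   3   6   8  11   3  19  14   6  14  17   9  11   8  14  14  12  14   3   6   6  12
160    9  10   9   9   9   7  10  11   8  11   8   6  11  11  14  11   8   6  11   8   8  12   9   6  17  14  11
162    9   7   7   7   9   9  10  11  11  11  11  11  14  11  14  11   8  14  11   8   6  11  11   6  14   8  11
164   11  11   8   7   5   9  11   9   9   2   9   7  11  10   8  10   7  12  25  27  22  39   5  10  13   8  14
166   13  16  13  13  10  13   8   9   7  10   7   7   7  12  11   5   4   6  86  80  79  93  28  13   9  13  10
```

```bash
python3 - <<'E'
from h import *
import json
s=json.load(open("s13.json"))
i=cv2.imread("pics/w13.png");v=i.max(2).astype(float)
def edge(r,c0,c1):
    g=np.gradient(v[r-2:r+3,c0:c1].mean(0));k=np.argmax(abs(g));return c0+k
for r in(91,158,161):
    c=edge(r,285,312);print("plate",r,c,plane("wrist",(c,r),.21,s))
for r in(114,126,138):
    c=edge(r,222,250);c2=edge(r,252,275);print("handle",r,c,c2,plane("wrist",(c,r),.212,s),plane("wrist",(c2,r),.212,s))
for n,u in(("htop",(250,106.5)),("hbot",(250,145.5))):print(n,plane("wrist",u,.212,s))
for u in((380,125),(386,125),(391,125)):print("front",u,plane("wrist",u,.217,s))
for u,z in(((315,87),.21),((315,163),.21)):print("plate outer y",plane("wrist",u,z,s))
E
```

```text
plate 91 297 [0.58830899 0.13427418 0.21      ]
plate 158 297 [0.58928219 0.09312952 0.21      ]
plate 161 297 [0.58932215 0.0912761  0.21      ]
handle 114 232 264 [0.54933193 0.12007398 0.212     ] [0.56893407 0.11988452 0.212     ]
handle 126 232 264 [0.5493893  0.11268467 0.212     ] [0.56904917 0.11256413 0.212     ]
handle 138 232 264 [0.54941315 0.10529389 0.212     ] [0.56914506 0.1052421  0.212     ]
htop [0.56035552 0.12451867 0.212     ]
hbot [0.5606067  0.10062757 0.212     ]
front (380, 125) [0.63799603 0.11550429 0.217     ]
front (386, 125) [0.64163027 0.11574775 0.217     ]
front (391, 125) [0.6446763  0.11596077 0.217     ]
plate outer y [0.59902089 0.13701024 0.21      ]
plate outer y [0.60035279 0.09032261 0.21      ]
```

```bash
python3 - <<'E'
from h import *
import json
s=json.load(open("s13.json"))
i=cv2.imread("pics/w13.png");h=cv2.cvtColor(i,cv2.COLOR_BGR2HSV)
m=cv2.inRange(h,(0,170,50),(3,255,255))|cv2.inRange(h,(174,150,50),(180,255,255))
n,l,st,c=cv2.connectedComponentsWithStats(m);k=1+np.argmax(st[1:,4]);print(st[k])
for r in range(st[k][1]+4,st[k][1]+st[k][3],12):
    xs=np.where(l[r]==k)[0];a=plane("wrist",(xs[0]-.5,r),s["tool_pos"][2]+.0208,s);b=plane("wrist",(xs[-1]+.5,r),s["tool_pos"][2]+.0208,s);print(r,xs[0],xs[-1],np.round((a+b)/2,4),round((b-a)[0],4))
for r in range(375,425,10):
    row=i[r,270:350].max(1);print(r,row[::3])
u=np.array([-1,0,0])
go((.605,.114+.0245+.064+.025+.012,.1832),91.6)
E
```

```text
[ 279  263   64   99 5528]
267 298 339 [0.6014 0.0594 0.3024] 0.0165
279 282 342 [0.599  0.0541 0.3024] 0.0242
291 282 341 [0.5989 0.0488 0.3024] 0.0242
303 280 341 [0.5987 0.0434 0.3024] 0.0253
315 280 340 [0.5986 0.0377 0.3024] 0.0253
327 280 340 [0.5988 0.0318 0.3024] 0.0257
339 280 339 [0.5988 0.0257 0.3024] 0.0258
351 281 338 [0.5989 0.0194 0.3024] 0.0254
375 [ 67 102 146 137 141 139 138 135 127 121 107 130 141 151 144 130  89  78
  83 107 137 140 143 145 166 162  51]
385 [105 111 111 112 117 121 119 120 116 120 103 127 143 149 140 123 123 124
 124 109 138 137 135 137 153 185 176]
395 [116 117 118 119 120 118 120 122 122 118 102 126 137 146 138 120 121 125
 126 118 129 137 134 139 140 188 190]
405 [115 119 119 121 120 118 119 119 120 119 104 125 136 144 135 117 122 122
 123 120 126 136 137 135 138 169 185]
415 [37 41 40 45 47 46 46 51 52 51 53 56 57 63 59 53 48 54 48 44 45 45 47 46
 46 42 42]
t 47.52 pos [0.5983 0.0365 0.2818] shift [20.27, 1.23, 9.86] turn [-0.0, -0.0, -0.0]
```

```bash
python3 -m pendant '[[200,[5,0,0],[0,0,0]],[200,[10,0,0],[0,0,0]],[200,[15,0.3,0],[0,0,0]],[200,[20.3,0.7,0],[0,0,0]],[200,[20.3,0.7,0],[0,0,0]],[200,[20.3,0.7,4],[0,0,0]],[200,[20.3,0.7,8],[0,0,0]],[200,[20.3,0.7,9.6],[0,0,0]],[200,[20.3,0.7,9.8],[0,0,0]],[200,[20.3,0.7,9.8],[0,0,0]],[200,[20.3,0.7,9.8],[0,0,0]]]'
python3 - <<'E'
from h import *
go((.6001,.2395,.1832),91.6)
i=optics.grab_frame("scene");j=optics.grab_frame("side");cv2.imwrite("pics/sc14.png",i);cv2.imwrite("pics/sd14.png",j)
for n,im in(("scene",i),("side",j)):
    h=cv2.cvtColor(im,cv2.COLOR_BGR2HSV);m=cv2.inRange(h,(0,170,50),(4,255,255))|cv2.inRange(h,(174,150,50),(180,255,255))
    q,l,st,c=cv2.connectedComponentsWithStats(m);print(n,[(c[k].round(1).tolist(),st[k].tolist()) for k in range(1,q) if st[k][4]>25])
E
```

```text
clock: 48.9
tool_pos: [0.601, 0.24, 0.1864]
eef_rot: [2.189, 2.251, 0.005]
wrist_force: [0.5, 0.6, -0.4]
gripper_width: 0.314
gripper_force: 30.0
t 48.9 pos [0.601  0.24   0.1864] shift [-0.04, -0.09, 0.32] turn [0.003, -0.001, -0.0]
scene [([470.4, 31.9], [456, 17, 27, 42, 566]), ([453.9, 223.0], [450, 220, 9, 8, 56])]
side [([235.5, 260.7], [227, 253, 19, 15, 104])]
```

```bash
python3 - <<'E'
from h import *
go((.6001,.2395,.1832),91.6)
def yplane(n,uv,y):
    o,d=ray(n,uv);return o+d*(y-o[1])/d[1]
im=cv2.imread("pics/side0.png")
print("hole",yplane("side",(264.8,243.8),.1385))
def proj(n,p):
    c=optics.get_calibration(n);T=np.linalg.inv(np.array(c["T"]));q=T[:3,:3]@p+T[:3,3];K=c["mtx"];return K[0][0]*q[0]/-q[2]+K[0][2],K[1][1]*-q[1]/-q[2]+K[1][2]
tp=env.sense()["tool_pos"];u=np.array([np.cos(np.radians(91.6)),np.sin(np.radians(91.6)),0])
ax=np.array([0,0,.0068]);print("tip pred",proj("side",tp+ax-u*.089),"head pred",proj("side",tp+ax),"hole pred",proj("side",np.array([.603,.1385,.19])))
j=cv2.imread("pics/sd14.png");
print("V now");[print(r,j[r,240:284:2].max(1)) for r in range(236,262,2)]
h=cv2.cvtColor(im,cv2.COLOR_BGR2HSV);print("S side0");[print(r,h[r,254:276,1]) for r in range(238,251)]
E
```

```text
t 49.0 pos [0.6006 0.24   0.1857] shift [-0.05, -0.05, 0.25] turn [0.003, -0.001, 0.0]
hole [0.59453508 0.1385     0.19379463]
tip pred (np.float64(259.54197870806024), np.float64(244.7214354993016)) head pred (np.float64(234.4157415508127), np.float64(259.3648589704006)) hole pred (np.float64(263.0973136736288), np.float64(243.49020919578152))
V now
236 [ 73  98  92  74  69  76  73  62  43  45  49  57 124 122 105 109 129  65
 115  45  50  87]
238 [ 51  86  93  72  49  76  76  69  43  43  43  44  49 107  99 112 105  88
  60  45  41 101]
240 [ 46  48  82  85  43  69  77  70  45  43  43  43  43  46  62 126 107  94
  44  44  37  36]
242 [ 39  46  45  56  39  77  77  70  70  44  43  43  97  45  41 126 106  94
  75  36  36  35]
244 [ 37  39  45  46  46  78  77  71  87  80  71  44  83  53  41 104 105  94
  80  35  35  33]
246 [ 39  38  42  39  73  78  76  70 101 122  77  45  45  45  42 129 112  97
 106  34  33  33]
248 [ 38  39  46  38  81  79 101 139 139 107  88  89  58  44  41 132 135 125
 119  34  34  33]
250 [ 39  48  49  68  86 131 143 114  77  90  93  94  81  62  43 123 135 135
 135 
[... 1030 characters left out ...]
0   5 173 186 195
 190 186 178 192]
244 [107 109  18  12  10  11  10  22  17  21 160 191  79  10   5 166 180 182
 180 185 177 173]
245 [107 107  18   9   9  13  11  10  23  15  10 129  36  11   5 154 182 179
 176 176 179 174]
246 [109 108  30  12   9  10   9  12  16  17  10  10  16  17   9 159 187 187
 181 179 176 175]
247 [109 109  55  13  13  13  10  13  12  10  23  16  22  17   5 152 195 198
 189 183 179 177]
248 [107 108  71  16   9   9   9   9   6  40  50  28  17  23   9 154 203 202
 192 189 190 180]
249 [104 108  68  12   9   6   6  28  44  76  86  58  32  23  10 138 200 205
 199 190 191 190]
250 [103 108  81  12   9  25  44  77 104 106 102  90  72  46  10  99 198 203
 202 199 198 192]
```

```bash
python3 -m pendant '[[200,[0,-0.05,0.25],[0,0,0]],[200,[0,-0.05,0.25],[0,0,0]],[200,[-0.5,-0.05,0.25],[0,0,0]],[200,[-1,-0.05,0.25],[0,0,0]],[200,[-1.3,-0.05,0.25],[0,0,0]],[200,[-1.6,-0.05,0.25],[0,0,0]],[200,[-1.9,-0.05,0.25],[0,0,0]],[200,[-1.9,-0.05,0.25],[0,0,0]]]'
```

```text
clock: 50.0
tool_pos: [0.5999, 0.2205, 0.1815]
eef_rot: [-2.19, -2.252, -0.0]
wrist_force: [0.4, 0.5, -0.8]
gripper_width: 0.312
gripper_force: 30.0
```

No contact force, so the tip is inside the first plate. I continue gently.

```bash
python3 -m pendant '[[200,[-0.3,0,-0.1],[0,0,0]],[200,[-0.7,0,-0.15],[0,0,0]],[200,[-1.1,0,-0.15],[0,0,0]],[200,[-1.5,0,-0.15],[0,0,0]],[200,[-1.9,0,-0.15],[0,0,0]],[200,[-2.3,0,-0.15],[0,0,0]],[200,[-2.3,0,-0.15],[0,0,0]]]'
```

```text
clock: 50.88
tool_pos: [0.6005, 0.1975, 0.183]
eef_rot: [2.191, 2.252, 0.0]
wrist_force: [-0.9, 0.2, -1.2]
gripper_width: 0.314
gripper_force: 30.0
```

```bash
python3 -m pendant '[[200,[-0.4,0,0],[0,0,0]],[200,[-0.8,0,0],[0,0,0]],[200,[-1.2,0,0],[0,0,0]],[200,[-1.6,0,0],[0,0,0]],[200,[-2,0,0],[0,0,0]],[200,[-2.4,0,0],[0,0,0]],[200,[-2.4,0,0],[0,0,0]]]'
```

```text
clock: 51.75
tool_pos: [0.6012, 0.1735, 0.183]
eef_rot: [-2.191, -2.252, 0.0]
wrist_force: [0.4, -0.1, -0.7]
gripper_width: 0.315
gripper_force: 30.0
```

```bash
python3 -m pendant '[[200,[-0.3,0,0],[0,0,0]],[200,[-0.6,0,0],[0,0,0]],[200,[-0.8,0,0],[0,0,0]],[200,[-1,0,0],[0,0,0]],[200,[-1.1,0,0],[0,0,0]],[200,[-1.2,0,0],[0,0,0]],[200,[-1.2,0,0],[0,0,0]]]'
```

```text
clock: 52.62
tool_pos: [0.6014, 0.1645, 0.1832]
eef_rot: [-2.187, -2.251, -0.006]
wrist_force: [0.0, 9.4, -1.0]
gripper_width: 0.312
gripper_force: 29.9
```

The head is seated at 9.4 N. I release with a small opening, then rise.

```bash
python3 -m pendant '[[200,[-1.2,0,0],[0,0,0]],[130,[0.1,0,0],[0,0,0]],[130,[0.1,0,0],[0,0,0]],[130,[0.1,0,0],[0,0,0]],[130,[0.1,0,0],[0,0,0]]]' ; python3 - <<'E'
from h import *
print(env.sense()["tool_pos"])
E
```

```text
clock: 53.25
tool_pos: [0.6015, 0.1622, 0.1829]
eef_rot: [2.191, 2.252, -0.001]
wrist_force: [0.2, 0.9, 0.1]
gripper_width: 0.488
gripper_force: 0.0
[0.60153413 0.16218204 0.18289948]
```

```bash
python3 -m pendant '[[130,[0,0,-1],[0,0,0]],[130,[0,0,-3],[0,0,0]],[130,[0,0,-7],[0,0,0]],[130,[0,0,-12],[0,0,0]],[130,[2,0,-14],[0,0,0]],[130,[6,0,-14],[0,0,0]],[130,[10,0,-14],[0,0,0]],[130,[10,0,-14],[0,0,0]],[130,[10,0,-14],[0,0,0]],[130,[10,0,-14],[0,0,0]]]'
python3 - <<'E'
from h import *
red=lambda im:[(c.round(1).tolist(),s_.tolist()) for c,s_ in (lambda q,l,st,c:[(c[k],st[k]) for k in range(1,q) if st[k][4]>25])(*cv2.connectedComponentsWithStats(cv2.inRange(h:=cv2.cvtColor(im,cv2.COLOR_BGR2HSV),(0,170,50),(4,255,255))|cv2.inRange(h,(174,150,50),(180,255,255))))]
s=env.sense();w=optics.grab_frame("wrist");cv2.imwrite("pics/w15.png",w)
sc=optics.grab_frame("scene");sd=optics.grab_frame("side");cv2.imwrite("pics/sc15.png",sc);cv2.imwrite("pics/sd15.png",sd)
print(s["clock"],np.round(s["tool_pos"],4));print("scene",red(sc));print("side",red(sd));r=red(w);print("wrist",r)
def proj(n,p):
    c=optics.get_calibration(n);T=np.linalg.inv(np.array(c["T"]));q=T[:3,:3]@p+T[:3,3];K=c["mtx"];return np.round((K[0][0]*q[0]/-q[2]+K[0][2],K[1][1]*-q[1]/-q[2]+K[1][2]),1)
p=np.array([.6015,.1635,.19]);print("expect",proj("scene",p),proj("side",p))
for c,b in r:
  x0,y0,ww,hh=b[:4]
  for u in((x0+ww/2,y0),(x0+ww/2,y0+hh)):print(u,plane("wrist",u,.204,s).round(4))
print("brass sc",blobs(sc,(15,140,60),(28,255,255),60)[0]);print("brass sd",blobs(sd,(15,140,60),(28,255,255),60)[0])
h=cv2.cvtColor(w,cv2.COLOR_BGR2HSV)
if r:
  (cx,cy)=map(int,r[0][0])
  M={0:"."}
  for y in range(max(0,cy-40),min(480,cy+130),5):print(y,"".join("R" if (h[y,x,0]<4 or h[y,x,0]>173) and h[y,x,1]>150 else "O" if 4<=h[y,x,0]<14 and h[y,x,1]>150 else "#" if h[y,x,2]<85 else "g" if h[y,x,2]<125 else "." for x in range(cx-90,cx+110,3)))
E
```

```text
clock: 54.5
tool_pos: [0.5989, 0.2617, 0.3237]
eef_rot: [2.191, 2.251, 0.001]
wrist_force: [0.3, -0.6, 0.4]
gripper_width: 0.488
gripper_force: 0.0  File "<stdin>", line 2
SyntaxError: assignment expression cannot be used in a comprehension iterable expression
```

```bash
python3 - <<'E'
from h import *
def red(im):
    h=cv2.cvtColor(im,cv2.COLOR_BGR2HSV);m=cv2.inRange(h,(0,170,50),(4,255,255))|cv2.inRange(h,(174,150,50),(180,255,255))
    q,l,st,c=cv2.connectedComponentsWithStats(m);return [(c[k].round(1).tolist(),st[k].tolist()) for k in range(1,q) if st[k][4]>25]
s=env.sense();w=optics.grab_frame("wrist");cv2.imwrite("pics/w15.png",w)
sc=optics.grab_frame("scene");sd=optics.grab_frame("side");cv2.imwrite("pics/sc15.png",sc);cv2.imwrite("pics/sd15.png",sd)
print("scene",red(sc));print("side",red(sd));r=red(w);print("wrist",r)
def proj(n,p):
    c=optics.get_calibration(n);T=np.linalg.inv(np.array(c["T"]));q=T[:3,:3]@p+T[:3,3];K=c["mtx"];return np.round((K[0][0]*q[0]/-q[2]+K[0][2],K[1][1]*-q[1]/-q[2]+K[1][2]),1)
p=np.array([.6015,.1635,.188]);print("expect",proj("scene",p),proj("side",p))
for c,b in r:
  x0,y0,ww,hh=b[:4]
  for u in((x0+ww/2,y0),(x0+ww/2,y0+hh)):print(u,plane("wrist",u,.202,s).round(4))
print("brass sc",blobs(sc,(15,140,60),(28,255,255),60)[0]);print("brass sd",blobs(sd,(15,140,60),(28,255,255),60)[0])
h=cv2.cvtColor(w,cv2.COLOR_BGR2HSV)
cx,cy=map(int,r[0][0])
for y in range(max(0,cy-40),min(470,cy+130),5):print(y,"".join("R" if (h[y,x,0]<4 or h[y,x,0]>173) and h[y,x,1]>150 else "O" if 4<=h[y,x,0]<14 and h[y,x,1]>150 else "#" if h[y,x,2]<85 else "g" if h[y,x,2]<125 else "." for x in range(cx-90,cx+110,3)))
E
```

```text
scene [([431.0, 228.0], [423, 225, 17, 7, 108])]
side [([255.9, 250.5], [248, 243, 15, 17, 143])]
wrist [([309.9, 324.6], [295, 300, 30, 50, 1410])]
expect [428.5 229.4] [256.5 248.1]
(310.0, 300) [0.6014 0.1975 0.202 ]
(310.0, 350) [0.6027 0.1467 0.202 ]
brass sc [([232.0, 215.6], [221, 205, 23, 24, 309]), ([235.8, 243.0], [224, 234, 24, 20, 336])]
brass sd [([398.2, 238.1], [389, 227, 19, 23, 292]), ([424.5, 252.3], [420, 242, 10, 23, 186])]
284 .........................................ggggggggggggg..gggg...gg..
289 .........................................ggggggggggggggg.gggggggggg
294 ........gggg##............gggggggggg.....gggggg##ggggggg.gggggggggg
299 ........gggg##g...........RRRRRRgRRg.....gggggg###ggggggggggggggggg
304 ...g###gggg###g...........RRRRRRRRRR.....gggggg###ggggg###ggggggggg
309 .g####ggggg###g...........RRRRRRRRRR.....gggggg####gggg#####gggggg.
314 .####ggggg####g...........RRRRRRRRRR.....gggggg####ggggg####gggggg.
319 g####ggggg#####...........RRRRRRRRRR....ggggggg#####gggg#####gggggg
324 ####ggggg######...........RRRRRRRRRR....gggg.g######ggggg#####ggggg
329 
[... 1095 characters left out ...]
....................ggggggg..ggg...#################
409 ####################gg..................g##########################
414 #############################g.gg##################################
419 ###################################################################
424 ###################################################################
429 ###################################################################
434 ###################################################################
439 ###################################################################
444 ###################################################################
449 ###################################################################
```

Head lies against the lock; to be certain there's no gap, I nudge its back end gently with closed fingers until I feel contact.

```bash
python3 - <<'E'
from h import *
w=cv2.imread("pics/w15.png")
for y in range(346,358):print(y,[w[y,x].tolist() for x in (303,309,315)])
go((.6005,.222,.186),91.6)
E
python3 -m pendant '[[255,[0,0,0],[0,0,0]],[255,[0,0,0],[0,0,0]],[255,[0,0,0],[0,0,0]],[255,[0,0,0],[0,0,0]],[255,[0,0,0],[0,0,0]]]' 30
```

```text
346 [[40, 46, 157], [47, 51, 160], [44, 48, 158]]
347 [[44, 52, 161], [45, 49, 160], [44, 49, 160]]
348 [[45, 51, 161], [46, 49, 160], [41, 46, 156]]
349 [[42, 48, 152], [52, 55, 154], [42, 54, 157]]
350 [[42, 60, 147], [87, 87, 143], [48, 78, 171]]
351 [[53, 81, 147], [136, 136, 142], [57, 103, 199]]
352 [[53, 84, 142], [148, 147, 143], [64, 115, 210]]
353 [[60, 85, 137], [141, 139, 134], [61, 109, 195]]
354 [[57, 70, 103], [105, 103, 103], [59, 84, 142]]
355 [[60, 61, 76], [75, 72, 76], [53, 60, 82]]
356 [[59, 58, 67], [62, 61, 67], [58, 56, 65]]
357 [[57, 56, 65], [55, 54, 60], [62, 57, 64]]
t 54.65 pos [0.5988 0.2619 0.3233] shift [-3.99, 0.06, 13.73] turn [0.0, 0.0, -0.001]
clock: 55.28
tool_pos: [0.5986, 0.2628, 0.323]
eef_rot: [-2.19, -2.252, 0.0]
wrist_force: [-0.4, 1.1, -0.2]
gripper_width: 0.001
gripper_force: 0.0
```

A 4 px strip of bare rod shows between head and plate, so there is a gap of about 4 mm. The push is needed.

```bash
python3 -m pendant '[[255,[-2.5,0.05,4],[0,0,0]],[255,[-2.5,0.05,9],[0,0,0]],[255,[-2.5,0.05,12.5],[0,0,0]],[255,[-2.5,0.05,13.7],[0,0,0]],[255,[-2.5,0.05,13.7],[0,0,0]],[255,[-3.5,0.05,13.7],[0,0,0]],[255,[-4.5,0.05,13.7],[0,0,0]],[255,[-5,0.05,13.7],[0,0,0]],[255,[-5.3,0.05,13.7],[0,0,0]],[255,[-5.3,0.05,13.7],[0,0,0]]]' 30
```

```text
clock: 56.52
tool_pos: [0.6007, 0.2095, 0.1861]
eef_rot: [-2.191, -2.252, -0.0]
wrist_force: [-0.4, 0.3, -0.4]
gripper_width: 0.0
gripper_force: 0.0
```

```bash
python3 -m pendant '[[255,[-0.2,0,0],[0,0,0]],[255,[-0.4,0,0],[0,0,0]],[255,[-0.6,0,0],[0,0,0]],[255,[-0.8,0,0],[0,0,0]],[255,[-0.9,0,0],[0,0,0]],[255,[-0.9,0,0],[0,0,0]]]'; python3 -m pendant '[[255,[-0.1,0,0],[0,0,0]],[255,[-0.2,0,0],[0,0,0]],[255,[-0.3,0,0],[0,0,0]],[255,[-0.3,0,0],[0,0,0]]]'
```

```text
clock: 57.28
tool_pos: [0.6009, 0.2007, 0.186]
eef_rot: [-2.19, -2.252, -0.0]
wrist_force: [1.1, -0.3, -0.2]
gripper_width: -0.004
gripper_force: 0.0
clock: 57.78
tool_pos: [0.601, 0.1977, 0.1861]
eef_rot: [2.19, 2.252, 0.0]
wrist_force: [-0.7, -0.6, -0.5]
gripper_width: 0.0
gripper_force: 0.0
```

```bash
python3 -m pendant '[[255,[-0.1,0,0],[0,0,0]],[255,[-0.2,0,0],[0,0,0]],[255,[-0.3,0,0],[0,0,0]],[255,[-0.3,0,0],[0,0,0]]]'; python3 -m pendant '[[255,[-0.1,0,0],[0,0,0]],[255,[-0.2,0,0],[0,0,0]],[255,[-0.2,0,0],[0,0,0]]]'
```

```text
clock: 58.28
tool_pos: [0.6011, 0.1947, 0.1861]
eef_rot: [-2.19, -2.252, -0.0]
wrist_force: [0.1, 0.0, 0.5]
gripper_width: 0.002
gripper_force: 0.0
clock: 58.65
tool_pos: [0.6011, 0.1927, 0.186]
eef_rot: [-2.19, -2.252, -0.0]
wrist_force: [0.2, 0.3, -1.0]
gripper_width: 0.0
gripper_force: 0.0
```

```bash
cat >> h.py <<'E'
def red(im):
    h=cv2.cvtColor(im,cv2.COLOR_BGR2HSV);m=cv2.inRange(h,(0,170,50),(4,255,255))|cv2.inRange(h,(174,150,50),(180,255,255))
    q,l,st,c=cv2.connectedComponentsWithStats(m);return [(c[k].round(1).tolist(),st[k].tolist()) for k in range(1,q) if st[k][4]>25]
E
python3 - <<'E'
from h import *
s=env.sense()
for n in("side","scene","wrist"):
    i=optics.grab_frame(n);cv2.imwrite(f"pics/{n}16.png",i);print(n,red(i))
E
python3 -m pendant '[[255,[-0.1,0,0],[0,0,0]],[255,[-0.2,0,0],[0,0,0]],[255,[-0.3,0,0],[0,0,0]],[255,[-0.3,0,0],[0,0,0]]]'
```

```text
side [([257.2, 250.1], [250, 242, 14, 18, 140])]
scene [([465.4, 37.9], [451, 17, 32, 45, 1085]), ([430.0, 228.3], [422, 225, 18, 8, 118])]
wrist [([310.0, 387.8], [305, 384, 11, 8, 62])]
clock: 59.3
tool_pos: [0.6012, 0.1897, 0.186]
eef_rot: [2.19, 2.252, 0.0]
wrist_force: [-0.2, -0.6, -0.2]
gripper_width: -0.002
gripper_force: 0.0
```

The head has moved towards the plate by about 2 mm at negligible friction. I keep going until it stops.

```bash
python3 -m pendant '[[255,[-0.1,0,0],[0,0,0]],[255,[-0.2,0,0],[0,0,0]],[255,[-0.2,0,0],[0,0,0]]]'; python3 -m pendant '[[255,[-0.1,0,0],[0,0,0]],[255,[-0.2,0,0],[0,0,0]],[255,[-0.2,0,0],[0,0,0]]]'
```

```text
clock: 59.68
tool_pos: [0.6013, 0.1877, 0.186]
eef_rot: [2.19, 2.252, 0.0]
wrist_force: [-0.3, 0.4, -0.2]
gripper_width: 0.004
gripper_force: 0.0
clock: 60.05
tool_pos: [0.6013, 0.1857, 0.186]
eef_rot: [2.19, 2.252, 0.0]
wrist_force: [0.3, -0.1, 0.3]
gripper_width: 0.001
gripper_force: 0.0
```

```bash
python3 - <<'E'
from h import *
for n in("side","scene"):
    i=optics.grab_frame(n);cv2.imwrite(f"pics/{n}17.png",i);print(n,red(i))
E
python3 -m pendant '[[255,[-0.1,0,0],[0,0,0]],[255,[-0.2,0,0],[0,0,0]],[255,[-0.2,0,0],[0,0,0]]]'; python3 -m pendant '[[255,[-0.1,0,0],[0,0,0]],[255,[-0.2,0,0],[0,0,0]],[255,[-0.2,0,0],[0,0,0]]]'
```

```text
side [([257.6, 250.4], [250, 242, 14, 18, 134])]
scene [([464.9, 38.3], [450, 17, 33, 45, 1127]), ([429.2, 228.5], [422, 225, 18, 8, 105])]
clock: 60.52
tool_pos: [0.6014, 0.1837, 0.186]
eef_rot: [2.19, 2.252, 0.0]
wrist_force: [-0.3, 0.1, -0.4]
gripper_width: 0.0
gripper_force: 0.0
clock: 60.9
tool_pos: [0.6015, 0.1817, 0.1861]
eef_rot: [2.19, 2.252, 0.0]
wrist_force: [-0.1, -0.3, 0.1]
gripper_width: -0.001
gripper_force: 0.0
```

No contact: the fingertips evidently pass above the drooping head. I back off, go 18 mm lower and push again.

```bash
python3 -m pendant '[[255,[1.5,0,0],[0,0,0]],[255,[3.5,0,0],[0,0,0]],[255,[3.5,0,0.8],[0,0,0]],[255,[3.5,0,1.8],[0,0,0]],[255,[3.5,0,1.8],[0,0,0]],[255,[2.8,0,1.8],[0,0,0]],[255,[2.4,0,1.8],[0,0,0]],[255,[2.1,0,1.8],[0,0,0]],[255,[2.1,0,1.8],[0,0,0]]]'; python3 -m pendant '[[255,[-0.1,0,0],[0,0,0]],[255,[-0.2,0,0],[0,0,0]],[255,[-0.2,0,0],[0,0,0]]]'
```

```text
clock: 62.02
tool_pos: [0.6011, 0.2025, 0.1684]
eef_rot: [2.19, 2.252, 0.001]
wrist_force: [-0.4, -0.6, 0.6]
gripper_width: 0.001
gripper_force: 0.0
clock: 62.4
tool_pos: [0.6011, 0.202, 0.1686]
eef_rot: [-2.189, -2.252, -0.004]
wrist_force: [-0.3, 4.6, 2.5]
gripper_width: 0.004
gripper_force: 2.5
```

```bash
python3 - <<'E'
from h import *
print("side",red(optics.grab_frame("side")),"scene",red(optics.grab_frame("scene")))
E
python3 -m pendant '[[255,[-0.1,0,0],[0,0,0]],[255,[-0.2,0,0],[0,0,0]],[255,[-0.2,0,0],[0,0,0]]]'
```

```text
side [([257.5, 250.2], [252, 242, 13, 17, 126])] scene [([465.5, 37.7], [451, 17, 32, 45, 1074]), ([430.6, 228.3], [422, 225, 18, 8, 130])]
clock: 62.88
tool_pos: [0.6014, 0.2016, 0.1694]
eef_rot: [-2.188, -2.251, -0.008]
wrist_force: [-1.4, 10.8, 2.9]
gripper_width: 0.002
gripper_force: 4.8
```

It stops solidly at 10.8 N, at the seated position. I retreat and check the gap from the same camera pose as before.

```bash
python3 -m pendant '[[255,[0.8,0,0],[0,0,0]],[255,[3,0,0],[0,0,0]],[255,[6,0,-3],[0,0,0]],[255,[6,0,-9],[0,0,0]],[255,[6.2,0,-15.4],[0,0,0]],[255,[6.2,0,-15.4],[0,0,0]],[255,[6.2,0,-15.4],[0,0,0]],[255,[6.2,0,-15.4],[0,0,0]]]'
python3 - <<'E'
from h import *
s=env.sense();w=optics.grab_frame("wrist");cv2.imwrite("pics/w18.png",w);print(np.round(s["tool_pos"],4),red(w))
for y in range(340,362):print(y,[w[y,x].tolist() for x in (303,309,315)])
print("side",red(optics.grab_frame("side")),"scene",red(optics.grab_frame("scene")))
E
```

```text
clock: 63.88
tool_pos: [0.5984, 0.2607, 0.3191]
eef_rot: [-2.189, -2.251, 0.006]
wrist_force: [1.6, -0.4, -0.9]
gripper_width: -0.002
gripper_force: 0.0
[0.5984 0.2607 0.3191] []
340 [[141, 139, 133], [50, 51, 47], [147, 143, 136]]
341 [[127, 125, 121], [54, 49, 47], [139, 137, 131]]
342 [[109, 108, 101], [56, 54, 52], [127, 124, 117]]
343 [[83, 82, 78], [53, 50, 50], [106, 102, 99]]
344 [[60, 58, 53], [53, 50, 46], [68, 66, 64]]
345 [[44, 42, 43], [52, 49, 50], [47, 45, 42]]
346 [[41, 40, 41], [51, 50, 49], [46, 43, 42]]
347 [[41, 36, 33], [54, 51, 49], [41, 39, 39]]
348 [[45, 43, 38], [53, 52, 48], [37, 38, 34]]
349 [[36, 35, 34], [52, 49, 46], [36, 39, 34]]
350 [[39, 38, 38], [48, 49, 47], [44, 43, 38]]
351 [[41, 38, 36], [54, 48, 49], [35, 33, 31]]
352 [[42, 40, 38], [52, 47, 52], [39, 38, 40]]
353 [[35, 33, 29], [51, 47, 50], [33, 31, 31]]
354 [[40, 40, 36], [48, 48, 46], [36, 33, 34]]
355 [[39, 36, 35], [51, 49, 49], [39, 36, 35]]
356 [[36, 36, 35], [47, 46, 46], [36, 35, 34]]
357 [[39, 36, 35], [46, 44, 43], [39, 34, 38]]
358 [[40, 36, 35], [52, 48, 48], [41, 41, 37]]
359 [[36, 36, 31], [55, 54, 53], [42, 39, 38]]
360 [[37, 35, 35], [52, 50, 46], [34, 37, 34]]
361 [[35, 32, 29], [50, 47, 44], [33, 34, 30]]
side [([256.0, 250.4], [248, 243, 15, 16, 140])] scene [([431.0, 228.1], [422, 225, 18, 7, 107])]
```

```bash
python3 -m pendant '[[130,[0,0,-0.4],[0,0,0]],[130,[0,0,-0.4],[0,0,0]],[130,[0,0,-0.4],[0,0,0]],[130,[0,0,-0.4],[0,0,0]]]'
python3 - <<'E'
from h import *
s=env.sense();w=optics.grab_frame("wrist");cv2.imwrite("pics/w19.png",w);print(np.round(s["tool_pos"],4),red(w))
for y in range(344,360):print(y,[w[y,x].tolist() for x in (297,303,309,315,321)])
E
```

```text
clock: 64.53
tool_pos: [0.5992, 0.2607, 0.3261]
eef_rot: [2.19, 2.252, 0.0]
wrist_force: [-0.4, -0.4, 0.0]
gripper_width: 0.486
gripper_force: 0.0
[0.5992 0.2607 0.3261] [([309.2, 322.9], [295, 299, 30, 50, 1398])]
344 [[44, 48, 151], [46, 50, 159], [47, 49, 158], [47, 50, 159], [44, 50, 158]]
345 [[50, 50, 152], [44, 52, 159], [44, 47, 161], [47, 51, 161], [42, 45, 158]]
346 [[43, 47, 150], [44, 47, 158], [44, 50, 159], [39, 45, 157], [48, 52, 159]]
347 [[45, 50, 145], [46, 52, 158], [53, 55, 155], [44, 54, 157], [44, 48, 147]]
348 [[49, 49, 125], [47, 61, 152], [94, 94, 150], [48, 75, 167], [42, 44, 119]]
349 [[57, 57, 87], [48, 77, 158], [141, 140, 148], [50, 104, 198], [54, 57, 82]]
350 [[61, 59, 68], [57, 92, 165], [152, 152, 145], [57, 113, 209], [58, 60, 65]]
351 [[56, 53, 63], [56, 89, 153], [144, 143, 137], [57, 105, 189], [58, 54, 61]]
352 [[58, 56, 62], [62, 72, 106], [92, 92, 92], [59, 78, 126], [57, 58, 63]]
353 [[63, 60, 70], [63, 60, 70], [61, 60, 67], [62, 61, 73], [57, 55, 61]]
354 [[63, 62, 68], [63, 60, 67], [60, 57, 64], [63, 59, 66], [53, 51, 58]]
355 [[64, 61, 67], [62, 60, 65], [58, 52, 61], [60, 59, 64], [59, 57, 62]]
356 [[59, 56, 65], [61, 57, 66], [55, 52, 61], [58, 55, 62], [59, 54, 61]]
357 [[62, 58, 68], [60, 58, 67], [62, 58, 65], [63, 58, 65], [57, 53, 59]]
358 [[60, 60, 68], [61, 59, 66], [60, 58, 62], [63, 57, 66], [56, 51, 56]]
359 [[70, 65, 73], [71, 67, 72], [66, 62, 69], [69, 64, 69], [68, 64, 67]]
```

I check the gap from straight above: camera over the first plate.

```bash
python3 -m pendant '[[130,[-5,0,0],[0,0,0]],[130,[-10,-0.2,0],[0,0,0]],[130,[-15,-0.4,0],[0,0,0]],[130,[-19.5,-0.5,3.5],[0,0,0]],[130,[-19.5,-0.5,3.5],[0,0,0]],[130,[-19.5,-0.5,3.5],[0,0,0]],[130,[-19.5,-0.5,3.5],[0,0,0]]]'
python3 - <<'E'
from h import *
s=env.sense();w=optics.grab_frame("wrist");cv2.imwrite("pics/w20.png",w);print(np.round(s["tool_pos"],4),red(w))
h=cv2.cvtColor(w,cv2.COLOR_BGR2HSV)
for y in range(20,180,2):print(y,"".join("R" if (h[y,x,0]<4 or h[y,x,0]>173) and h[y,x,1]>130 else "O" if 4<=h[y,x,0]<16 and h[y,x,1]>130 else "#" if h[y,x,2]<85 else "g" if h[y,x,2]<125 else "." for x in range(280,360,2)))
E
```

```text
clock: 65.45
tool_pos: [0.6002, 0.0668, 0.2924]
eef_rot: [2.188, 2.253, 0.003]
wrist_force: [0.9, 0.2, 0.1]
gripper_width: 0.488
gripper_force: 0.0
[0.6002 0.0668 0.2924] [([315.5, 93.2], [297, 59, 39, 70, 2580])]
20 ..............g#########################
22 ..............g#########################
24 ..............g#########################
26 ..............g#########################
28 ...............#########################
30 ...............#########################
32 ...............#########################
34 ...............#########################
36 ...............g########################
38 ................########################
40 ................########################
42 .................######################g
44 .................g####################g.
46 ..................g##################g..
48 ...................g################g...
50 .....................g#############g....
52 .......................g#########g......
54 ...........................ggggg........
56 ........................................
58 ........................................
60 ...
[... 1973 characters left out ...]
......OOOOOOOOOOOOOOOOOOO
150 OOOOOOOOOOOOOOO......OOOOOOOOOOOOOOOOOOO
152 OOOOOOOOOOOOOOO......OOOOOOOOOOOOOOOOOOO
154 OOOOOOOOOOOOOOO......OOOOOOOOOOOOOOOOOOO
156 OOOOOOOOOOOOOOOg.....OOOOOOOOOOOOOOOOOOO
158 OOOOOOOOOOOOOOOg.....OOOOOOOOOOOOOOOOOOO
160 OOOOOOOOOOOOOOOg.....OOOOOOOOOOOOOOOOOOO
162 OOOOOOOOOOOOOOOg.....OOOOOOOOOOOOOOOOOOO
164 OOOOOOOOOOOOOOO......OOOOOOOOOOOOOOOOOOO
166 OOOOOOOOOOOOOOOO...O.OOOOOOOOOOOOOOOOOOO
168 OOOOOOOOOOOOOOOOOOOOOOOOOOOOOOOOOOOOOOOO
170 OOOOOOOOOOOOOOOOOOOOOOOOOOOOOOOOOOOOOOOO
172 OOOOOOOOOOOOOOOOOOOOOOOOOOOOOOOOOOOOOOOO
174 OOOOOOOOOOOOOOOOOOOOOOOOOOOOOOOOOOOOOOOO
176 OOOOOOOOOOOOOOO......OOOOOOOOOOOOOOOOOOO
178 OOOOOOOOOOOOOOOg.....OOOOOOOOOOOOOOOOOOO
```

From straight above, the head's front top edge sits about 2 mm from the plate. That is what the head's slight droop gives with its lower edge touching, and it resisted 10.8 N, so it is seated. The rod runs through all three plates, the gate is shut, and both brass cups are in the tray. I'm handing in.

```bash
python3 - <<'E'
from bench import close_job
print(close_job())
E
```

```text
the job is handed in; nothing more can be done
None
```

I handed the job in at about 65 s of robot time: both brass cups I found stand in the tray with one walnut each, the gate is shut, and the pin is through all three plates; its head showed a gap of about 2 mm at its top edge, which I took as droop with the lower edge touching, since it resisted 10.8 N.

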